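# Probe for the lifted strip and weigh it down

### The arm

A 7-joint arm with a two-finger parallel gripper is mounted at the origin on the work surface. World frame = base frame: x ahead of the robot, y to its left, z up, the work surface at z = 0. Lengths are in m, angles in rad, forces in N, time in s.
With the tool pointing down it reaches from about 0.4 to 0.85 m from the base axis. Payload 4.5 kg.
Tool frame: the origin (TCP) lies midway between the tips of the shut fingers; the grasp point (between the pads) lies 19 mm behind it; z points along the fingers, y is the direction in which the jaws open and shut (so a half turn about z gives the same grasp; the last joint's range is limited). The gripper opens to 88 mm and grips with 3 to 60 N. Pads are 18 mm wide; open, the fingers measure 123 mm over their backs; the gripper's body (75 mm by 187 mm) begins 45 mm behind the grasp point.
Start: joints at [0.034, 0.689, -0.195, 1.565, 0.157, 0.902, -0.215], TCP at [0.625, 0, 0.239] pointing down, gripper open.
Joint ranges: [-3.01, 3.01], [-0.46, 2.08], [-1.47, 1.51], [0.13, 2.56], [-1, 4.14], [0.04, 2.09], [-2.66, 2.66]. Speed limits (rad/s): [2.57, 2.57, 3.14, 3.14, 3.14, 3.14, 3.14].

### API

Orientations are given as a unit quaternion [x, y, z, w].
In Python, from plant import r gives the robot as it stands. The module is installed in compiled form; this text tells all that it offers.
- The arm moves only by the tool carry_out, never from a script. Its argument "commands" is a list of rows, each a list of 6 numbers: the shift along the tool's x, y, z in m, then the turn, a rotation vector about the tool's x, y, z in degrees. In form: [[dx, dy, dz, wx, wy, wz], ...]. A call has 1 to 12 rows; each row is the pose to reach, as a shift and turn from the pose commanded when the call began, along the tool's axes at that moment; what a row does not reach only later rows make up. A row lasts 1/10 s, in which the tool goes at most 50 mm and 8.59 degrees, less where a joint would pass 70% of its speed; a pose out of reach is approached as far as the arm can. A call with a gripper value outside its range is refused whole. "fingers" is the closure in counts, from 0 (fully open) to 255 (shut), set as the call begins (left out, the last holds). The fingers move at their own pace and stop on an object; "grip_force" is the grip in N (left out, the last holds). Time passes only in rows, so rows that repeat a pose let the fingers close. It gives the time, the measured TCP pose, the force and the opening at its end, in the units of the state.
- r.get_state(): the state, without advancing time (a new reading comes with each control period).
- r.snapshot(name): name is "scene" or "side" or "wrist"; returns a dict with "img" (384x512x3 uint8, blue, green, red), "intrinsics" (3x3 intrinsics, pixels), "extrinsics" (4x4, takes a point from camera to world coordinates); the wrist camera has in their place "tool_from_camera" (4x4, takes a point from camera to tool coordinates, whose origin is the TCP and whose axes are the flange's). Camera axes: x right, y down, z forward; pixel columns grow to the right and rows downward; lengths in m; the calibration is good to about 2 mm. The wrist camera is an equidistant fisheye: a pixel r from the principal point sees the ray r / f radians off the axis. A picture is of the moment at which its call begins: read the wrist's pose just before it. There is no depth.
- r.finish_job(): hands the job in, once; it reports no verdict.
Trained networks look in a picture, given as the dict that the camera call returned (one of the last four; its "shot" number tells which), for a name from the list of things; names that differ only in an ending like _2 or _b are one class to them, and where a whole thing is asked for, a point or a joint stands for the part that bears it (a point fixed in the world has none). Each returns a list of dicts, best first, with "p" (0 to 1); they miss things now and then, are a little off and sometimes report something else, mostly with a low value. They report only what shows in the picture. A call takes as long as a camera call. They do not tell look-alikes from the thing itself.
- r.spot_in(picture, label): "xyz" ([x, y, z] in m, in world coordinates, good to about 4 mm: the middle of the surface that is visible of it).
- r.spot_point(picture, label): "xyz" ([x, y, z] in m, in world coordinates, good to about 4 mm: a listed point, or the origin of a listed thing).
The state is a dict: "clock": time; "q": joint angles; "qd": joint speeds; "joint_torque": joint torques, N m; "tool_pos": TCP position; "eef_rot": TCP orientation; "contact_force": force on the tool from outside, world axes, zero at the start; "moment": the same for the moment, N m; "opening": opening from 0.0 (shut) to 1.0 (fully open).
Only numpy, scipy, OpenCV 4.12 (cv2) and the standard library are available. Lean on these libraries where they do the work, as an engineer would, in place of code of your own. Each camera call takes 0.05 s, during which the arm holds its last target.

### The job

One of the four aluminium strips on the grey plate has lifted a few millimetres: put the black plugs that lie on the plate in the bowl, touch the probe to the top of each strip in turn, working from the blue edge across, to find the high one, and put the probe back in its stand. Set all the brass hubs as weights on the high strip, resting flat, in one tight row along it, alternately brim down and brim up as they already stand, each brim tucked over or under its neighbour's so that the hubs almost touch. Leave the other tools and parts where they are.

Things in the scene. Friction and masses are not known exactly. Their poses are not given: they have to be found in the camera images.
- plate: grey plate, fixed, 236 (x) x 256 (y) x 10 mm, on it four aluminium strips side by side, each 48 mm wide (x), 240 mm long (y), 54 mm apart centre to centre. Three have their flat top 16 mm above the plate's underside; one, any of the four, has lifted: its flat top is at 19 mm. A blue edge runs along the -x side. Origin: centre of its underside, on the bench; z up.
- strip1 (a point): point on the middle of strip 1 (counting from the blue edge), 16 mm above the plate's underside, the top of a sound strip (nominal: it does not tell whether this strip has lifted); axes as the plate's, y along the strip. The strips themselves are the bodies bar_a to bar_d, laid in an order that changes
- strip2 (a point): point on the middle of strip 2 (counting from the blue edge), 16 mm above the plate's underside, the top of a sound strip (nominal: it does not tell whether this strip has lifted); axes as the plate's, y along the strip
- strip3 (a point): point on the middle of strip 3 (counting from the blue edge), 16 mm above the plate's underside, the top of a sound strip (nominal: it does not tell whether this strip has lifted); axes as the plate's, y along the strip
- strip4 (a point): point on the middle of strip 4 (counting from the blue edge), 16 mm above the plate's underside, the top of a sound strip (nominal: it does not tell whether this strip has lifted); axes as the plate's, y along the strip
- hub_u1: brass flanged hub (hat shape, used as a weight), solid, 0.24 kg, 28 mm tall overall: brim a disc 54 mm across and 8 mm thick, crown a cylinder 28 mm across and 20 mm long, coaxial. This one stands brim down, crown up: take it by the crown. Origin: centre of its underside (the brim's face), z up. May be absent.
- hub_u2: brass flanged hub (hat shape, used as a weight), solid, 0.24 kg, 28 mm tall overall: brim a disc 54 mm across and 8 mm thick, crown a cylinder 28 mm across and 20 mm long, coaxial. This one stands brim down, crown up: take it by the crown. Origin: centre of its underside (the brim's face), z up. May be absent.
- hub_d1: brass flanged hub (hat shape, used as a weight), solid, 0.24 kg, 28 mm tall overall: brim a disc 54 mm across and 8 mm thick, crown a cylinder 28 mm across and 20 mm long, coaxial. This one stands on its crown, brim up: take it by the brim's rim, 20 to 28 mm above its underside. Origin: centre of its underside (the crown's end), z up. May be absent.
- hub_d2: brass flanged hub (hat shape, used as a weight), solid, 0.24 kg, 28 mm tall overall: brim a disc 54 mm across and 8 mm thick, crown a cylinder 28 mm across and 20 mm long, coaxial. This one stands on its crown, brim up: take it by the brim's rim, 20 to 28 mm above its underside. Origin: centre of its underside (the crown's end), z up. May be absent.
- stand: black block, fixed, 60 x 60 x 55 mm tall, with an upright 14 mm through hole in its top, home of the probe. Origin: centre of its underside; its sides are along its x and y
- stand_hole0 (a point): centre of the mouth of the stand's hole, 55 mm above the bench
- probe: rigid touch probe, 102 mm tall, 0.12 kg: 8 mm round stem with red tip (0 to 50 mm up), aluminium collar 30 mm across (50 to 56 mm), red square handle 22 x 22 mm (56 to 102 mm), flats along its x and y. At home its stem is in the stand's hole, its collar on the stand's top, its origin 5 mm above the bench. Origin: the tip; z up the handle
- probe_tip (a point): the tip of the probe's stem (its lowest point)
- plug1: black rubber plug, 28 mm tall, 25 g: round body 20 mm across with a 26 mm foot 5 mm thick; starts standing on its foot on one of the plate's strips. Origin: centre of the foot's underside; z up the body. May be absent.
- plug2: black rubber plug, 28 mm tall, 25 g: round body 20 mm across with a 26 mm foot 5 mm thick; starts standing on its foot on one of the plate's strips. Origin: centre of the foot's underside; z up the body. May be absent.
- plug3: black rubber plug, 28 mm tall, 25 g: round body 20 mm across with a 26 mm foot 5 mm thick; starts standing on its foot on one of the plate's strips. Origin: centre of the foot's underside; z up the body. May be absent.
- parts_bowl: loose steel bowl, 110 mm across the rim, 45 mm tall, 0.3 kg. Origin: centre of its underside
- screwdriver: blue-handled screwdriver lying on the bench; a bystander, not needed. Origin: its underside
- wrench: steel wrench lying on the bench; a bystander, not needed. Origin: its underside
- socket_a: steel socket, 26 mm across, 32 mm tall; a bystander, not needed. Origin: its underside
- socket_b: dark socket, 22 mm across, 28 mm tall, standing among the hubs; a bystander, not needed. Origin: its underside
- lube_jar: white jar with a blue lid, 60 mm across, 70 mm tall; a bystander, not needed. Origin: its underside
- clutch_ring: dark steel clutch ring, 110 mm across, 12 mm tall; a bystander, not needed. Origin: its underside
Things that resemble listed ones, but are neither listed nor needed, are in the scene too. Leave any green, purple or turquoise look-alike of the probe alone.

How it is judged:
On the way, in this order (a step that is already met when the one before it is completed fails the run):
1. the probe, held upright, touches the top of strip 1 (next to the blue edge) (x of probe_tip in the frame of strip1 between -0.022 and 0.022 m and y of probe_tip in the frame of strip1 between -0.12 and 0.12 m and z of probe_tip in the frame of strip1 below 0.0045 m and angle between probe's own z axis and vertical below 0.3 rad and (contact force between probe and bar_a above 0.5 N or contact force between probe and bar_b above 0.5 N or contact force between probe and bar_c above 0.5 N or contact force between probe and bar_d above 0.5 N)), for 0.02 s.
2. the probe, held upright, touches the top of strip 2 (x of probe_tip in the frame of strip2 between -0.022 and 0.022 m and y of probe_tip in the frame of strip2 between -0.12 and 0.12 m and z of probe_tip in the frame of strip2 below 0.0045 m and angle between probe's own z axis and vertical below 0.3 rad and (contact force between probe and bar_a above 0.5 N or contact force between probe and bar_b above 0.5 N or contact force between probe and bar_c above 0.5 N or contact force between probe and bar_d above 0.5 N)), for 0.02 s.
3. the probe, held upright, touches the top of strip 3 (x of probe_tip in the frame of strip3 between -0.022 and 0.022 m and y of probe_tip in the frame of strip3 between -0.12 and 0.12 m and z of probe_tip in the frame of strip3 below 0.0045 m and angle between probe's own z axis and vertical below 0.3 rad and (contact force between probe and bar_a above 0.5 N or contact force between probe and bar_b above 0.5 N or contact force between probe and bar_c above 0.5 N or contact force between probe and bar_d above 0.5 N)), for 0.02 s.
4. the probe, held upright, touches the top of strip 4 (x of probe_tip in the frame of strip4 between -0.022 and 0.022 m and y of probe_tip in the frame of strip4 between -0.12 and 0.12 m and z of probe_tip in the frame of strip4 below 0.0045 m and angle between probe's own z axis and vertical below 0.3 rad and (contact force between probe and bar_a above 0.5 N or contact force between probe and bar_b above 0.5 N or contact force between probe and bar_c above 0.5 N or contact force between probe and bar_d above 0.5 N)), for 0.02 s.
At the end, for the whole second after the job is handed in: Hubs rest flat (0.06 rad) and still on the lifted strip (17.5 to 20.5 mm above the plate's underside), brim-up and brim-down alternating in one unbroken row, neighbours under 50 mm apart (41 is touching); plugs in the bowl (within 50 mm of its axis); probe upright in its stand (8 mm) (z of hub_u1 in the frame of plate between 0.0175 and 0.0205 m and angle between each of hub_u1, hub_u2, hub_d1, hub_d2's own z axis and vertical below 0.06 rad and linear speed of each of hub_u1, hub_u2, hub_d1, hub_d2, plug1, plug2, plug3, probe below 0.02 m/s and z of hub_u2 in the frame of plate between 0.0175 and 0.0205 m and z of hub_d1 in the frame of plate between 0.0175 and 0.0205 m and z of hub_d2 in the frame of plate between 0.0175 and 0.0205 m and (horizontal distance between hub_d1 and hub_u1 below 0.05 m or horizontal distance between hub_d1 and hub_u2 below 0.05 m) and (horizontal distance between hub_d2 and hub_u1 below 0.05 m or horizontal distance between hub_d2 and hub_u2 below 0.05 m) and horizontal distance between any of hub_d1, hub_d2 and hub_u1 below 0.05 m and horizontal distance between any of hub_d1, hub_d2 and hub_u2 below 0.05 m and ((horizontal distance between hub_d1 and hub_u1 below 0.05 m and horizontal distance between hub_d1 and hub_u2 below 0.05 m) or (horizontal distance between hub_d2 and hub_u1 below 0.05 m and horizontal distance between hub_d2 and hub_u2 below 0.05 m)) and horizontal distance between each of plug1, plug2, plug3 and parts_bowl below 0.05 m and height (world z) of plug1 between 0.003 and 0.06 m and height (world z) of plug2 between 0.003 and 0.06 m and height (world z) of plug3 between 0.003 and 0.06 m and horizontal distance between probe and stand_hole0 below 0.008 m and height (world z) of probe below 0.012 m and angle between probe's own z axis and vertical below 0.15 rad).
It fails at once if a tool or part that is not needed is moved more than 60 mm (distance of any of screwdriver, wrench, socket_a, socket_b, lube_jar, clutch_ring from where it was at the start of the episode above 0.06 m).
Of plug1, plug2, plug3 only 2 to 3 are there at a start; the rules pass over those that are not, and their reading is None.
Of hub_u2, hub_d2 only 1 to 2 are there at a start; the rules pass over those that are not, and their reading is None.
At some moment in a run one of hub_u1, hub_u2 may be knocked a few centimetres aside while the robot is not near it.
It also fails if it takes over 210 s, if anything falls off the work surface, if the arm or the gripper's body presses on something with over 40 N, if the wrist force passes 120 N, or if a joint passes its speed limit or range.

## Working session

There is one attempt and no reset: what is moved stays moved. The work goes in short steps, Python scripts to look and compute and a tool call to move; the robot and the scene stay as the last step left them, time stands still between calls to the robot, and variables do not carry over. Pictures are saved under pics/ and viewed, and the job is handed in when it is done.

Besides the shell and the picture viewer there is one more tool, called after "Call:" by a JSON object that holds its "api" and its "payload", one argument or row to a line. carry_out: Moves the arm, as the interface text tells. Its arguments: {"type":"object","properties":{"commands":{"type":"array","items":{"type":"array","items":{"type":"number"}}},"fingers":{"type":"number"},"grip_force":{"type":"number"}},"required":["commands"]}

```bash
mkdir -p pics; ls; python3 - <<'E'
from plant import r
import cv2,json
s=r.get_state(); print({k:(v if not hasattr(v,'tolist') else v.tolist()) for k,v in s.items()})
for n in ["scene","side","wrist"]:
    p=r.snapshot(n); cv2.imwrite(f"pics/{n}0.png",p["img"]); print(n,p["shot"],p["intrinsics"],p.get("extrinsics",p.get("tool_from_camera")))
E
```

```text
pics
{'clock': 0.0, 'q': [0.03381043867655275, 0.6899986749519795, -0.19447738352630176, 1.5663087812666754, 0.15730206851573567, 0.9025000329068257, -0.21511890132257977], 'qd': [-0.0009668741526774193, -0.0004605526140407678, 0.0013118868508010656, 0.0003660908178246267, 0.00015043854453598369, -0.0003570643527771196, -0.00014183047995013076], 'joint_torque': [0.00033856018490041606, -52.75716304779053, -1.2668691202998161, -15.343446135520935, -0.052633347222581506, 0.006569953548023477, 0.00016593772670603357], 'tool_pos': [0.6243828863144115, -7.620312648530854e-05, 0.23790932912899493], 'eef_rot': [0.707098084175622, 0.7071148888932804, -0.0006977773531498915, -0.0005885298412002092], 'contact_force': [-0.15617190505155218, -0.24982906893586748, -0.08694952744928726], 'moment': [-0.04932713185974029, 0.036428309632679845, 0.03377040187585414], 'opening': 1.0028336857335076}
scene 1 [[379.88250801   0.         253.85576702]
 [  0.         379.88250801 194.50951859]
 [  0.           0.           1.        ]] [[ 0.80575723  0.44686493 -0.38867343  1.05313625]
 [ 0.59199199 -0.5884
[... 175 characters left out ...]
71983]
 [  0.         398.33249484 189.41546936]
 [  0.           0.           1.        ]] [[ 0.93511762 -0.20555858  0.28861863  0.17382024]
 [-0.35356424 -0.48751605  0.79832351 -1.10737029]
 [-0.02339603 -0.8485716  -0.52856301  0.72262268]
 [ 0.          0.          0.          1.        ]]
wrist 3 [[297.31863964   0.         251.86127039]
 [  0.         297.31863964 191.9636977 ]
 [  0.           0.           1.        ]] [[ 6.11565467e-04 -9.66926296e-01 -2.55055219e-01  6.35173930e-02]
 [ 9.99999664e-01  4.52070802e-04  6.83954307e-04 -1.04383546e-03]
 [-5.46030388e-04 -2.55055551e-01  9.66926247e-01 -1.46504206e-01]
 [ 0.00000000e+00  0.00000000e+00  0.00000000e+00  1.00000000e+00]]
```

View pics/scene0.png

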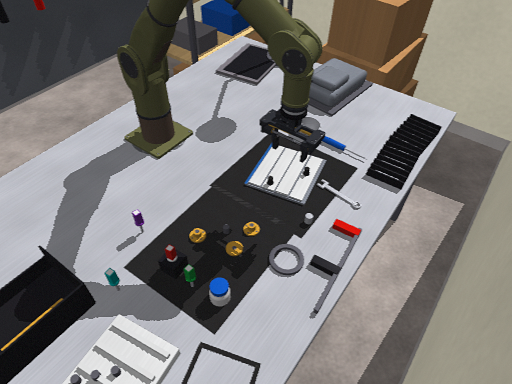

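View pics/side0.png

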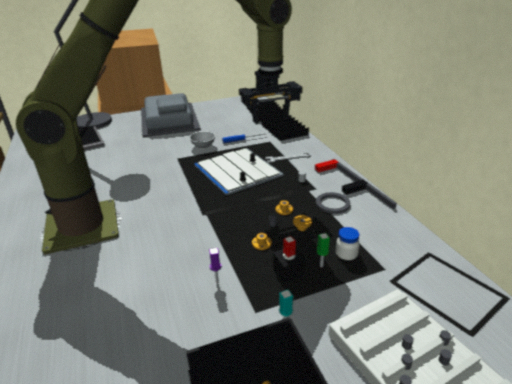

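View pics/wrist0.png

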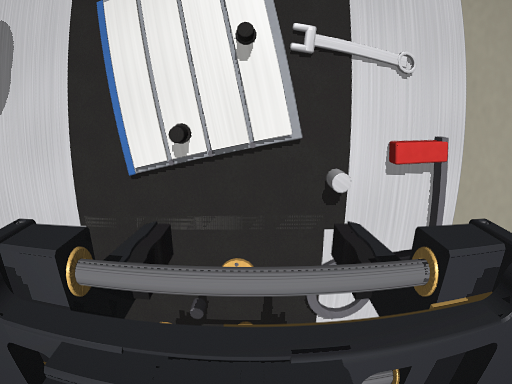

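```bash
cat > h.py <<'E'
from plant import r
import cv2,numpy as np
from scipy.spatial.transform import Rotation as R
def pix2ray(p,uv):
    K=p["intrinsics"]; T=p["extrinsics"]
    d=np.array([(uv[0]-K[0,2])/K[0,0],(uv[1]-K[1,2])/K[1,1],1.])
    return np.array(T)[:3,3],np.array(T)[:3,:3]@d
def at_z(o,d,z): return o+d*(z-o[2])/d[2]
def toolT(s):
    T=np.eye(4);T[:3,:3]=R.from_quat(s["eef_rot"]).as_matrix();T[:3,3]=s["tool_pos"];return T
def wray(p,s,uv):
    K=np.array(p["intrinsics"]);x=(uv[0]-K[0,2]);y=(uv[1]-K[1,2]);rr=np.hypot(x,y);th=rr/K[0,0]
    d=np.array([np.sin(th)*x/max(rr,1e-9),np.sin(th)*y/max(rr,1e-9),np.cos(th)])
    T=toolT(s)@np.array(p["tool_from_camera"]);return T[:3,3],T[:3,:3]@d
def wproj(p,s,X):
    K=np.array(p["intrinsics"]);T=np.linalg.inv(toolT(s)@np.array(p["tool_from_camera"]));c=T[:3,:3]@X+T[:3,3]
    rr=np.hypot(c[0],c[1]);th=np.arctan2(rr,c[2]);return K[0,2]+K[0,0]*th*c[0]/rr,K[1,2]+K[0,0]*th*c[1]/rr
def proj(p,X):
    T=np.linalg.inv(np.array(p["extrinsics"]));c=T[:3,:3]@np.array(X)+T[:3,3];K=p["intrinsics"]
    return K[0,0]*c[0]/c[2]+K[0,2],K[1,1]*c[1]/c[2]+K[1,2]
def sh(l): return [(np.round(e["xyz"],4).tolist(),round(e["p"],2)) for e in l]
E
python3 - <<'E'
from h import *
for n in ["scene","side"]:
    p=r.snapshot(n)
    im=p["img"]
    print("==",n)
    if n=="scene":
        cv2.imwrite("pics/sc_a.png",cv2.resize(im[130:310,120:320],None,fx=4,fy=4,interpolation=cv2.INTER_CUBIC)[:600])
        cv2.imwrite("pics/sc_p.png",cv2.resize(im[130:215,230:370],None,fx=5,fy=5,interpolation=cv2.INTER_CUBIC))
    else:
        cv2.imwrite("pics/si_a.png",cv2.resize(im[130:280,180:380],None,fx=4,fy=4,interpolation=cv2.INTER_CUBIC))
    for l in ["plate","strip1","strip4","hub_u1","hub_d1","stand_hole0","probe","probe_tip","plug1","parts_bowl","socket_b"]:
        print(l,sh(r.spot_point(p,l)))
print(r.get_state()["clock"])
E
```

```text
== scene
plate [([0.5441, 0.1408, -0.0], 0.7)]
strip1 [([0.5749, 0.1458, 0.0149], 0.86), ([0.6269, 0.1552, 0.012], 0.86), ([0.4649, 0.1258, 0.0133], 0.73)]
strip4 [([0.5749, 0.1458, 0.0149], 0.86), ([0.6269, 0.1552, 0.012], 0.86), ([0.4649, 0.1258, 0.0133], 0.73)]
hub_u1 [([0.6044, -0.1594, 0.0024], 0.58)]
hub_d1 [([0.6094, -0.265, 0.002], 0.69)]
stand_hole0 [([0.5721, 0.1441, 0.0145], 0.7), ([0.4996, -0.4188, 0.0515], 0.58)]
probe [([0.4986, -0.426, 0.0076], 0.61), ([0.3174, -0.3829, -0.0019], 0.6), ([0.4204, -0.5695, -0.0039], 0.47), ([0.5854, -0.4375, 0.0009], 0.43)]
probe_tip [([0.3231, -0.383, 0.0036], 0.57), ([0.5891, -0.4338, -0.0017], 0.48), ([0.4219, -0.572, 0.0001], 0.46)]
plug1 [([0.5349, 0.0408, 0.0139], 0.49), ([0.6169, 0.1706, 0.0162], 0.37)]
parts_bowl [([0.5, -0.4177, -0.0028], 0.69), ([0.4796, 0.3961, 0.0001], 0.61)]
socket_b [([0.7335, -0.0179, -0.0006], 0.52), ([0.5398, -0.2139, -0.0016], 0.44)]
== side
plate [([0.5459, 0.1353, -0.0063], 0.94)]
strip1 [([0.5209, 0.135, 0.0154], 0.91), ([0.5731, 0.1437, 0.0135], 0.9), ([0.4701, 0.1234, 0.0134], 0.71), ([0.6219, 0.15
[... 204 characters left out ...]
, ([0.6054, -0.1637, -0.0011], 0.66)]
hub_d1 [([0.6161, -0.266, -0.0009], 0.68)]
stand_hole0 [([0.4987, -0.4205, 0.0563], 0.9), ([0.616, -0.266, 0.0015], 0.67)]
probe [([0.3215, -0.3843, -0.0004], 0.82), ([0.4302, -0.5742, 0.0009], 0.81), ([0.4983, -0.4209, 0.0064], 0.74), ([0.5878, -0.4361, -0.0031], 0.62), ([0.4704, 0.1202, 0.0177], 0.32), ([0.5186, 0.1311, 0.0159], 0.32), ([0.4789, -0.2895, -0.0017], 0.18)]
probe_tip [([0.4225, -0.5744, -0.001], 0.76), ([0.3175, -0.3893, -0.0008], 0.76), ([0.59, -0.4354, 0.0046], 0.72)]
plug1 [([0.5357, 0.0468, 0.0138], 0.52), ([0.6161, 0.1666, 0.0175], 0.47)]
parts_bowl [([0.4843, 0.3996, -0.0008], 0.69)]
socket_b [([0.5395, -0.2173, 0.0016], 0.49)]
1.35
```

View pics/sc_a.png

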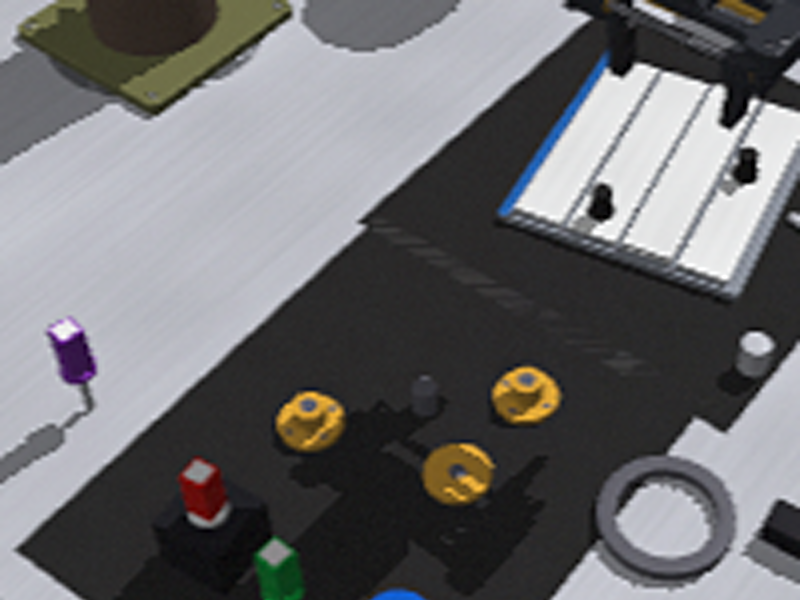

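View pics/sc_p.png

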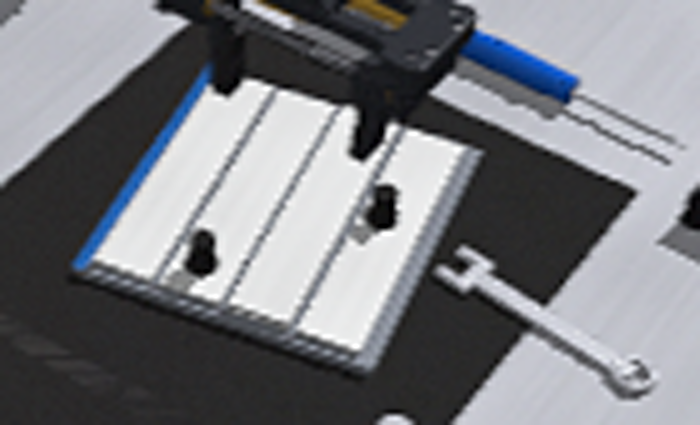

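View pics/si_a.png

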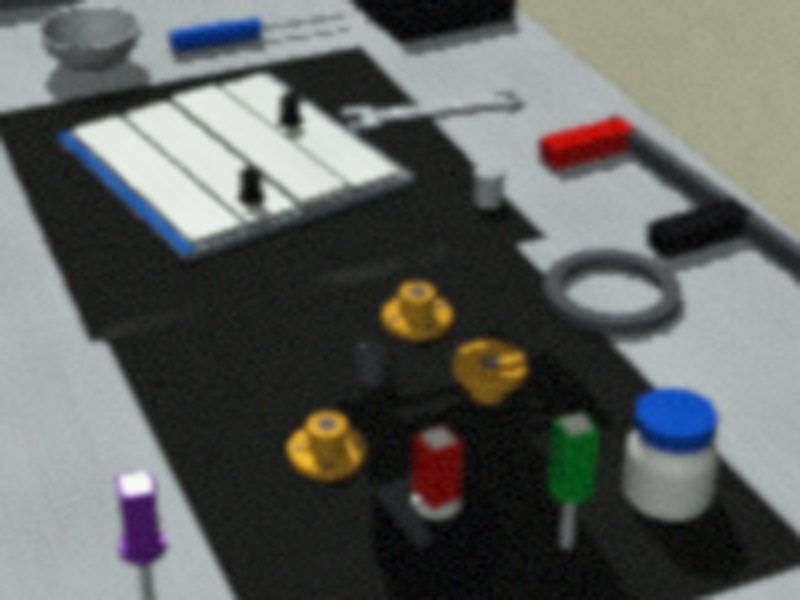

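```bash
python3 - <<'E'
from h import *
s=r.get_state();p=r.snapshot("wrist");im=p["img"]
cv2.imwrite("pics/w_p.png",cv2.resize(im[0:190,80:320],None,fx=3.3,fy=3.1,interpolation=cv2.INTER_CUBIC))
for l in ["strip1","plug1","plate","hub_u1","hub_d1"]: print(l,sh(r.spot_point(p,l)))
# scene blob of yellow hubs etc
for uv in [(133,175),(300,137)]: print(uv,at_z(*wray(p,s,uv),0.010))
for uv in [(180,130),(246,30)]: print(uv,at_z(*wray(p,s,uv),0.044))
print([wproj(p,s,np.array(x)) for x in [(0.5353,0.0438,.044),(0.6165,0.1686,.044)]])
E
```

```text
strip1 [([0.6162, 0.1733, 0.0194], 0.58)]
plug1 [([0.537, 0.0458, 0.0145], 0.62), ([0.6182, 0.1716, 0.0175], 0.55)]
plate [([0.5491, 0.1395, -0.0027], 0.66)]
hub_u1 []
hub_d1 [([0.616, -0.2648, -0.0002], 0.45)]
(133, 175) [ 0.46270679 -0.01165767  0.01      ]
(300, 137) [0.68532855 0.03675313 0.01      ]
(180, 130) [0.54064789 0.04801107 0.044     ]
(246, 30) [0.61744996 0.16424488 0.044     ]
[(np.float64(175.69901722755804), np.float64(133.73003289436846)), (np.float64(245.17731541116547), np.float64(26.527520624714725))]
```

View pics/w_p.png

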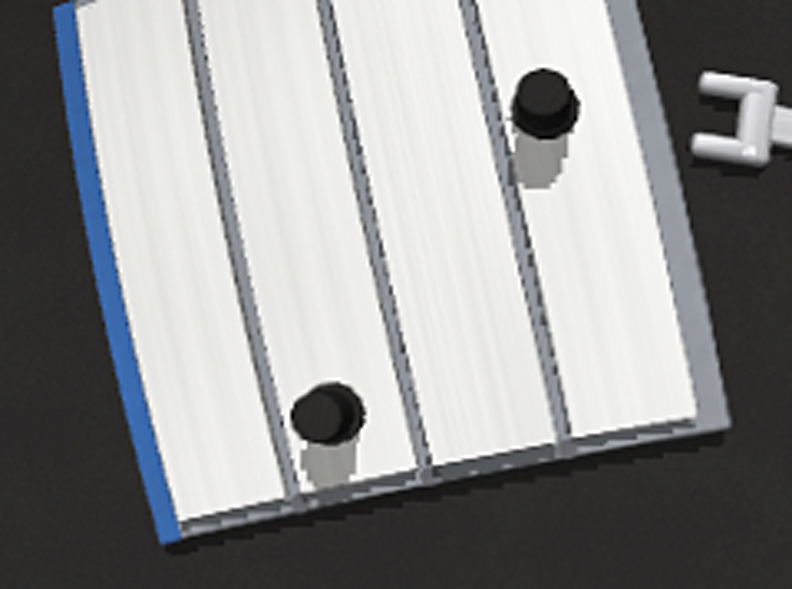

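```bash
cat >> h.py <<'E'
def move_to(xyz,yaw=None,s=None):
    """needed shift/turn in tool axes; yaw = world angle of tool x axis minus 90deg (0 = start attitude)"""
    s=s or r.get_state();T=toolT(s);M=T[:3,:3]
    d=M.T@(np.array(xyz)-T[:3,3])
    if yaw is None:
        w=np.zeros(3)
    else:
        M2=R.from_euler('z',yaw,degrees=True).as_matrix()@np.array([[0,1,0],[1,0,0],[0,0,-1.]])
        w=R.from_matrix(M.T@M2).as_rotvec(degrees=True)
    print("shift mm",np.round(d*1000,1),"turn",np.round(w,1),"at",np.round(T[:3,3],4),"clock",round(s["clock"],2),"open",round(s["opening"],3),"F",np.round(s["contact_force"],1))
E
python3 - <<'E'
from h import *
s=r.get_state();p=r.snapshot("wrist")
for uv in [(177.6,133.9),(245.2,30.6)]: print(uv,at_z(*wray(p,s,uv),0.044))
move_to((0.538,0.045,0.08),0,s)
E
```

```text
(177.6, 133.9) [0.53758534 0.04353637 0.044     ]
(245.2, 30.6) [0.61651907 0.16351371 0.044     ]
shift mm [ 45.  -87.  158.7] turn [ 0. -0.  0.] at [0.625  0.     0.2387] clock 1.65 open 0.997 F [ 1.2 -0.5 -0.4]
```

Call:
{"api": "carry_out", "payload": {
  "commands": [
    [0.0222,-0.044,0.08,0,0,0],
    [0.0445,-0.088,0.14,0,0,0],
    [0.0445,-0.088,0.16,0,0,0],
    [0.0445,-0.088,0.19,0,0,0],
    [0.0445,-0.088,0.212,0,0,0],
    [0.0445,-0.088,0.212,0,0,0],
    [0.0445,-0.088,0.212,0,0,0],
    [0.0445,-0.088,0.212,0,0,0]
  ],
  "fingers": 0,
  "grip_force": 15
}}

```text
clock: 2.5
tool_pos: [0.5388, 0.0443, 0.0286]
eef_rot: [0.707, 0.707, 0.001, 0.001]
contact_force: [0.1, -0.6, -0.1]
opening: 1.003
```

Call:
{"api": "carry_out", "payload": {
  "commands": [
    [0,0,0,0,0,0],
    [0,0,0,0,0,0],
    [0,0,0,0,0,0],
    [0,0,0,0,0,0],
    [0,0,0,0,0,0],
    [0,0,0,0,0,0],
    [0,0,0,0,0,0],
    [0,0,0,0,0,0]
  ],
  "fingers": 255,
  "grip_force": 15
}}

```text
clock: 3.3
tool_pos: [0.537, 0.0445, 0.0267]
eef_rot: [0.707, 0.707, -0.0, -0.0]
contact_force: [-0.9, 0.4, 0.2]
opening: 0.299
```

Call:
{"api": "carry_out", "payload": {
  "commands": [
    [0,0,0,0,0,0],
    [0,0,0,0,0,0],
    [0,0,-0.03,0,0,0],
    [0,0,-0.06,0,0,0],
    [0,0,-0.09,0,0,0],
    [0,0,-0.09,0,0,0]
  ]
}}

```text
clock: 3.9
tool_pos: [0.5394, 0.0448, 0.12]
eef_rot: [0.707, 0.707, 0.003, 0.002]
contact_force: [0.4, -0.2, -0.3]
opening: 0.222
```

```bash
python3 - <<'E'
from h import *
s=r.get_state();p=r.snapshot("wrist");cv2.imwrite("pics/w1.png",p["img"])
p=r.snapshot("scene");cv2.imwrite("pics/s1.png",cv2.resize(p["img"][60:240,190:380],None,fx=3.2,fy=3.2))
print(sh(r.spot_point(p,"parts_bowl")), sh(r.spot_point(p,"plug1")))
p=r.snapshot("side");print(sh(r.spot_point(p,"parts_bowl")), sh(r.spot_point(p,"plug1")))
move_to((0.480,0.396,0.13),0,s)
E
```

```text
[([0.5003, -0.423, 0.0495], 0.73), ([0.48, 0.3961, -0.001], 0.67)] [([0.54, 0.0445, 0.1074], 0.62), ([0.6147, 0.1677, 0.0185], 0.51), ([0.6068, -0.2676, 0.0014], 0.39), ([0.5227, 0.1357, 0.016], 0.18)]
[([0.4851, 0.4002, -0.0011], 0.91), ([0.6619, 0.3888, 0.0019], 0.55)] [([0.6142, 0.1654, 0.0188], 0.48), ([0.5359, 0.0438, 0.1027], 0.37), ([0.477, -0.2907, 0.001], 0.31)]
shift mm [351.2 -59.5 -10. ] turn [ 0.4 -0.1 -0. ] at [0.5394 0.0448 0.12  ] clock 3.9 open 0.222 F [ 0.4 -0.2 -0.3]
```

View pics/w1.png

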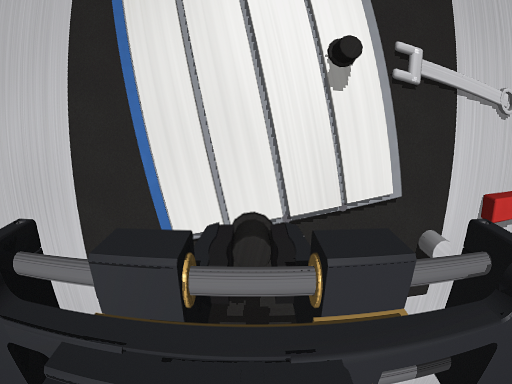

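View pics/s1.png

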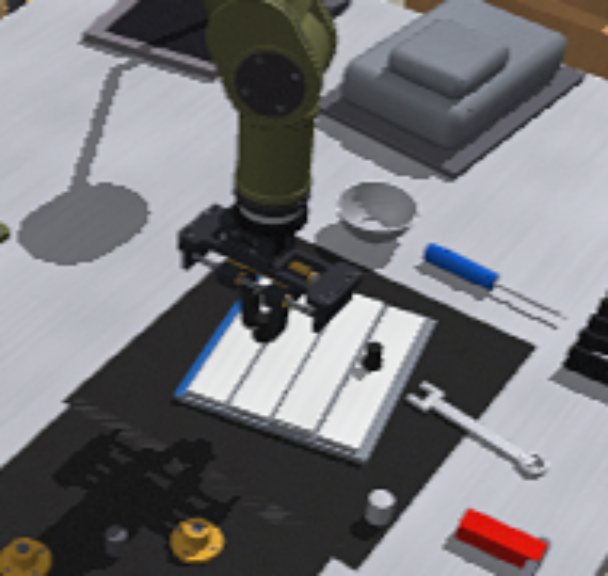

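Call:
{"api": "carry_out", "payload": {
  "commands": [
    [0.05,-0.008,0,0,0,0],
    [0.1,-0.016,0,0,0,0],
    [0.15,-0.024,0,0,0,0],
    [0.2,-0.032,0,0,0,0],
    [0.25,-0.04,0,0,0,0],
    [0.3,-0.048,0,0,0,0],
    [0.34,-0.056,0,0,0,0],
    [0.34,-0.056,0,0,0,0],
    [0.34,-0.056,0.03,0,0,0],
    [0.34,-0.056,0.06,0,0,0],
    [0.34,-0.056,0.065,0,0,0],
    [0.34,-0.056,0.065,0,0,0]
  ]
}}

```text
clock: 5.45
tool_pos: [0.4804, 0.3834, 0.0506]
eef_rot: [0.707, 0.707, -0.002, 0.0]
contact_force: [0.1, 0.5, -0.3]
opening: 0.217
```

Call:
{"api": "carry_out", "payload": {
  "commands": [
    [0,0,0,0,0,0],
    [0,0,0,0,0,0],
    [0,0,0,0,0,0],
    [0,0,0,0,0,0],
    [0,0,0,0,0,0]
  ],
  "fingers": 100
}}

```text
clock: 5.95
tool_pos: [0.4812, 0.3847, 0.0522]
eef_rot: [0.707, 0.707, 0.0, 0.0]
contact_force: [0.4, -1.2, -0.9]
opening: 0.603
```

```bash
python3 - <<'E'
from h import *
s=r.get_state();p=r.snapshot("wrist");cv2.imwrite("pics/w2.png",p["img"])
move_to((0.617,0.167,0.13),0,s)
E
```

```text
shift mm [-217.7  135.8  -77.8] turn [ 0. -0.  0.] at [0.4812 0.3847 0.0522] clock 5.95 open 0.603 F [ 0.4 -1.2 -0.9]
```

View pics/w2.png

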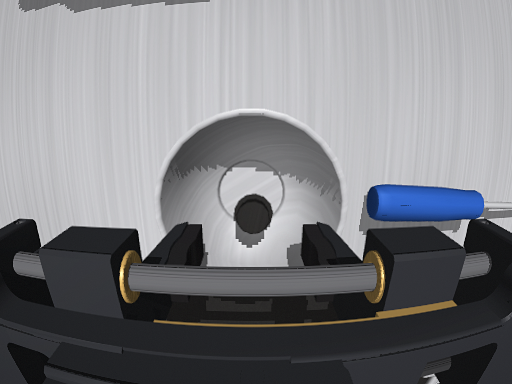

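Call:
{"api": "carry_out", "payload": {
  "commands": [
    [0,0,-0.045,0,0,0],
    [-0.03,0.018,-0.07,0,0,0],
    [-0.07,0.043,-0.07,0,0,0],
    [-0.11,0.068,-0.07,0,0,0],
    [-0.15,0.093,-0.07,0,0,0],
    [-0.19,0.118,-0.07,0,0,0],
    [-0.218,0.1355,-0.07,0,0,0],
    [-0.218,0.1355,-0.05,0,0,0],
    [-0.218,0.1355,-0.01,0,0,0],
    [-0.218,0.1355,0.0245,0,0,0],
    [-0.218,0.1355,0.0245,0,0,0],
    [-0.218,0.1355,0.0245,0,0,0]
  ],
  "fingers": 0
}}

```text
clock: 7.2
tool_pos: [0.6164, 0.1666, 0.0274]
eef_rot: [0.707, 0.707, -0.0, -0.0]
contact_force: [0.7, -0.4, 1.1]
opening: 1.001
```

Call:
{"api": "carry_out", "payload": {
  "commands": [
    [0,0,0,0,0,0],
    [0,0,0,0,0,0],
    [0,0,0,0,0,0],
    [0,0,0,0,0,0],
    [0,0,0,0,0,0],
    [0,0,0,0,0,0],
    [0,0,0,0,0,0],
    [0,0,0,0,0,0],
    [0,0,0,0,0,0],
    [0,0,0,0,0,0]
  ],
  "fingers": 255
}}

```text
clock: 8.2
tool_pos: [0.6165, 0.1666, 0.0272]
eef_rot: [0.707, 0.707, -0.0, -0.0]
contact_force: [0.2, 0.6, 0.1]
opening: 0.221
```

Call:
{"api": "carry_out", "payload": {
  "commands": [
    [0,0,-0.03,0,0,0],
    [0,0,-0.065,0,0,0],
    [0,0,-0.09,0,0,0],
    [0.04,-0.024,-0.09,0,0,0],
    [0.08,-0.05,-0.09,0,0,0],
    [0.12,-0.07,-0.09,0,0,0],
    [0.16,-0.095,-0.09,0,0,0],
    [0.2,-0.12,-0.09,0,0,0],
    [0.235,-0.135,-0.09,0,0,0],
    [0.235,-0.135,-0.09,0,0,0],
    [0.235,-0.135,-0.09,0,0,0]
  ]
}}

```text
clock: 9.3
tool_pos: [0.4808, 0.4024, 0.1171]
eef_rot: [0.706, 0.708, -0.0, 0.0]
contact_force: [0.6, -0.5, -1.1]
opening: 0.219
```

```bash
python3 - <<'E'
from h import *
s=r.get_state();p=r.snapshot("wrist");cv2.imwrite("pics/w3.png",p["img"])
move_to((0.481,0.405,0.055),0,s)
E
```

```text
shift mm [ 2.7  0.2 62.1] turn [-0.   0.   0.1] at [0.4808 0.4024 0.1171] clock 9.3 open 0.219 F [ 0.6 -0.5 -1.1]
```

View pics/w3.png

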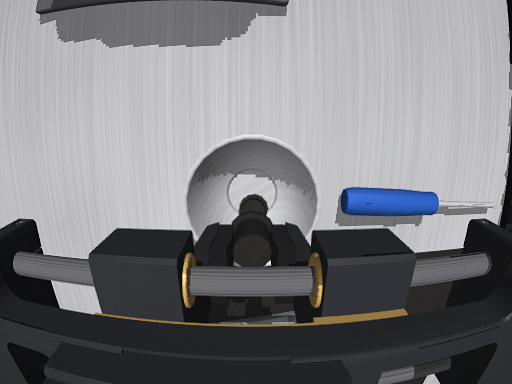

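Call:
{"api": "carry_out", "payload": {
  "commands": [
    [0.01,0,0.03,0,0,0],
    [0.01,0,0.06,0,0,0],
    [0.01,0,0.065,0,0,0],
    [0.01,0,0.065,0,0,0]
  ]
}}

```text
clock: 9.75
tool_pos: [0.4822, 0.4091, 0.0515]
eef_rot: [0.708, 0.706, -0.001, 0.001]
contact_force: [-0.1, 0.5, 0.4]
opening: 0.22
```

Call:
{"api": "carry_out", "payload": {
  "commands": [
    [0,0,0,0,0,0],
    [0,0,0,0,0,0],
    [0,0,0,0,0,0],
    [0,0,0,0,0,0],
    [0,0,0,0,0,0],
    [0,0,-0.04,0,0,0],
    [-0.03,0,-0.08,0,0,0],
    [-0.08,0,-0.12,0,0,0],
    [-0.08,0,-0.12,0,0,0]
  ],
  "fingers": 100
}}

```text
clock: 10.65
tool_pos: [0.4838, 0.3273, 0.1756]
eef_rot: [0.709, 0.705, 0.001, 0.002]
contact_force: [1.6, 0.2, 0.1]
opening: 0.606
```

```bash
python3 - <<'E'
from h import *
s=r.get_state();p=r.snapshot("wrist");cv2.imwrite("pics/w4.png",p["img"])
print(sh(r.spot_point(p,"parts_bowl")), sh(r.spot_point(p,"plug1")))
p=r.snapshot("scene");cv2.imwrite("pics/s4.png",cv2.resize(p["img"][100:310,120:320],None,fx=2.8,fy=2.8))
print(sh(r.spot_point(p,"hub_u1")))
move_to((0.4985,-0.32,0.25),0,s)
E
```

```text
[] [([0.4821, 0.4163, 0.0175], 0.87), ([0.4835, 0.3868, 0.0073], 0.84)]
[([0.6372, -0.1749, 0.0038], 0.76), ([0.4791, -0.2893, 0.0019], 0.5)]
shift mm [-647.3   18.2  -73.7] turn [ 0.3  0.1 -0.3] at [0.4838 0.3273 0.1756] clock 10.65 open 0.606 F [1.6 0.2 0.1]
```

View pics/w4.png

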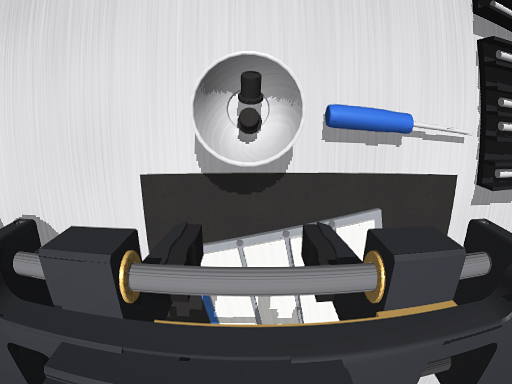

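View pics/s4.png

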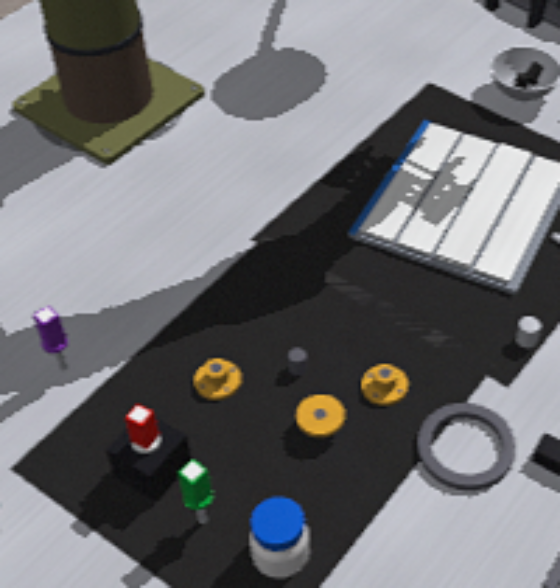

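Call:
{"api": "carry_out", "payload": {
  "commands": [
    [-0.05,0,-0.02,0,0,0],
    [-0.1,0,-0.05,0,0,0],
    [-0.15,0,-0.075,0,0,0],
    [-0.2,0,-0.075,0,0,0],
    [-0.25,0,-0.075,0,0,0],
    [-0.3,0,-0.075,0,0,0],
    [-0.35,0,-0.075,0,0,0],
    [-0.4,0,-0.075,0,0,0],
    [-0.45,0,-0.075,0,0,0],
    [-0.5,0,-0.075,0,0,0],
    [-0.55,0.01,-0.075,0,0,0],
    [-0.6,0.017,-0.075,0,0,0]
  ],
  "fingers": 0
}}

```text
clock: 12.1
tool_pos: [0.497, -0.2514, 0.2459]
eef_rot: [0.706, 0.708, 0.0, -0.001]
contact_force: [0.9, 0.5, -0.4]
opening: 1.005
```

Call:
{"api": "carry_out", "payload": {
  "commands": [
    [-0.05,0,0,0,0,0],
    [-0.1,0,0,0,0,0],
    [-0.15,0,0,0,0,0],
    [-0.2,0,0,0,0,0],
    [-0.2,0,0,0,0,0],
    [-0.2,0,0,0,0,0]
  ]
}}

```text
clock: 12.7
tool_pos: [0.4966, -0.4507, 0.2449]
eef_rot: [0.707, 0.707, 0.001, -0.001]
contact_force: [-0.9, 1.1, -0.2]
opening: 1.002
```

```bash
python3 - <<'E'
from h import *
s=r.get_state();p=r.snapshot("wrist");cv2.imwrite("pics/w5.png",p["img"])
for l in ["probe","stand_hole0","stand","hub_u1","hub_d1"]: print(l,sh(r.spot_point(p,l)))
move_to((0.4985,-0.42,0.14),0,s)
u,v=wproj(p,s,np.array((0.4985,-0.42,.1)));print(u,v)
u,v=int(u),int(v)
a=p["img"][max(0,v-75):v+75,max(0,u-100):u+100]
cv2.imwrite("pics/w5c.png",cv2.resize(a,None,fx=4,fy=4,interpolation=cv2.INTER_CUBIC)); print(max(0,v-75),max(0,u-100))
E
```

```text
probe [([0.4245, -0.5752, 0.0024], 0.76), ([0.3196, -0.3833, 0.0014], 0.75), ([0.5884, -0.435, 0.0001], 0.68), ([0.4952, -0.4221, 0.0058], 0.58)]
stand_hole0 [([0.5011, -0.421, 0.0561], 0.72)]
stand [([0.4994, -0.4205, 0.0025], 0.83)]
hub_u1 [([0.4821, -0.292, 0.0006], 0.76)]
hub_d1 []
shift mm [ 30.4   2.  105. ] turn [-0.1 -0.1 -0. ] at [ 0.4966 -0.4507  0.2449] clock 12.7 open 1.002 F [-0.9  1.1 -0.2]
254.83843102325298 149.03340464979485
74 154
```

View pics/w5.png

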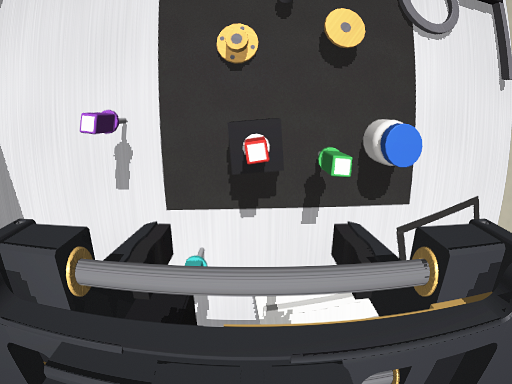

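View pics/w5c.png

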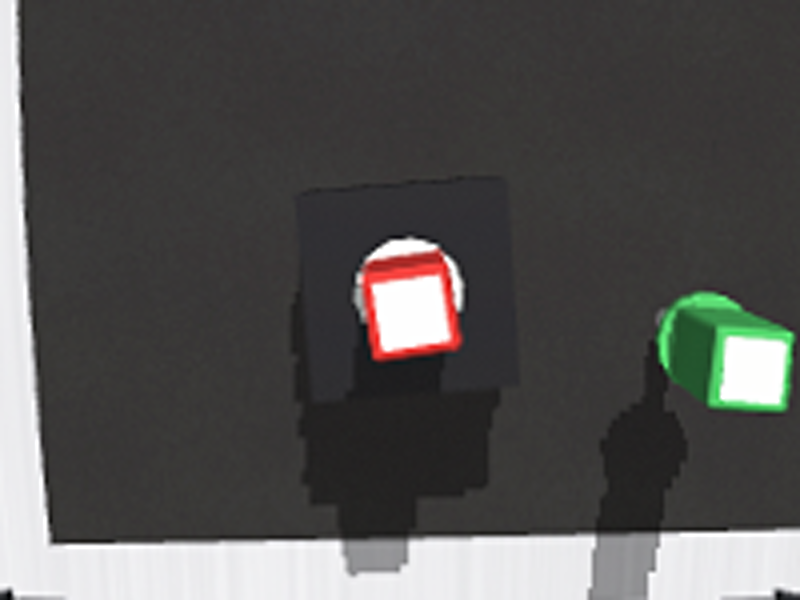

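```bash
python3 - <<'E'
from h import *
s=r.get_state();p=r.snapshot("wrist")
c=[(367,283),(440,272),(459,346),(378,352)]
P=np.array([at_z(*wray(p,s,(154+a/4,74+b/4)),.107) for a,b in c])
print(P,P.mean(0)); 
for i in range(4):
    d=P[(i+1)%4]-P[i]; print(np.linalg.norm(d),np.degrees(np.arctan2(d[1],d[0])))
c=[(297,193),(505,178),(518,384),(310,402)]
P=np.array([at_z(*wray(p,s,(154+a/4,74+b/4)),.055) for a,b in c]);print(P.mean(0))
for i in range(4):
    d=P[(i+1)%4]-P[i]; print(np.linalg.norm(d),np.degrees(np.arctan2(d[1],d[0])))
move_to((0.4985,-0.42,0.14),8,s)
p=r.snapshot("scene");print(sh(r.spot_point(p,"hub_u1")),sh(r.spot_point(p,"hub_d1")))
E
```

```text
[[ 0.49013101 -0.4141586   0.107     ]
 [ 0.50773255 -0.41140521  0.107     ]
 [ 0.51255219 -0.4294997   0.107     ]
 [ 0.49280947 -0.43107598  0.107     ]] [ 0.50080631 -0.42153487  0.107     ]
0.017815587264734704 8.890670685482283
0.01872537199419754 -75.08498731901342
0.019805547150667055 -175.43511750669091
0.017128104821103787 98.99673319556251
[ 0.50071875 -0.42119554  0.055     ]
0.059010302314368226 4.425551417870987
0.05974055411664768 -85.34426288814144
0.06070993214112756 -174.7317686197426
0.06065034217916061 93.05273157386628
shift mm [ 29.2   1.6 107.3] turn [ 0.  -0.  -7.8] at [ 0.497  -0.4493  0.2473] clock 13.0 open 1.0 F [-0.1  0.2 -1. ]
[([0.6397, -0.1761, 0.003], 0.66), ([0.4771, -0.2875, 0.0062], 0.65), ([0.4813, 0.4112, 0.0184], 0.57), ([0.7633, 0.1596, 0.0023], 0.56)] [([0.6085, -0.267, 0.0012], 0.78)]
```

Call:
{"api": "carry_out", "payload": {
  "commands": [
    [0.015,0.0015,0.05,0,0,-4],
    [0.0287,0.003,0.1,0,0,-8],
    [0.0287,0.003,0.107,0,0,-8],
    [0.0287,0.003,0.107,0,0,-8],
    [0.0287,0.003,0.107,0,0,-8]
  ],
  "fingers": 90
}}

```text
clock: 13.7
tool_pos: [0.5, -0.4243, 0.1422]
eef_rot: [0.657, 0.754, -0.0, 0.002]
contact_force: [0.9, 0.5, 0.2]
opening: 0.645
```

```bash
python3 - <<'E'
from h import *
s=r.get_state();p=r.snapshot("wrist");cv2.imwrite("pics/w6.png",p["img"])
move_to((0.5005,-0.421,0.067),8,s)
p=r.snapshot("side");cv2.imwrite("pics/si6.png",cv2.resize(p["img"][180:330,220:400],None,fx=4,fy=4))
move_to((0.5005,-0.421,0.067),8)
E
```

```text
shift mm [ 3.4  0.7 75.2] turn [ 0.1  0.2 -0.1] at [ 0.5    -0.4243  0.1422] clock 13.7 open 0.645 F [0.9 0.5 0.2]
shift mm [ 3.7  0.5 75.8] turn [ 0.2  0.2 -0.1] at [ 0.5003 -0.4245  0.1428] clock 13.8 open 0.65 F [0.3 0.1 0.2]
```

View pics/si6.png

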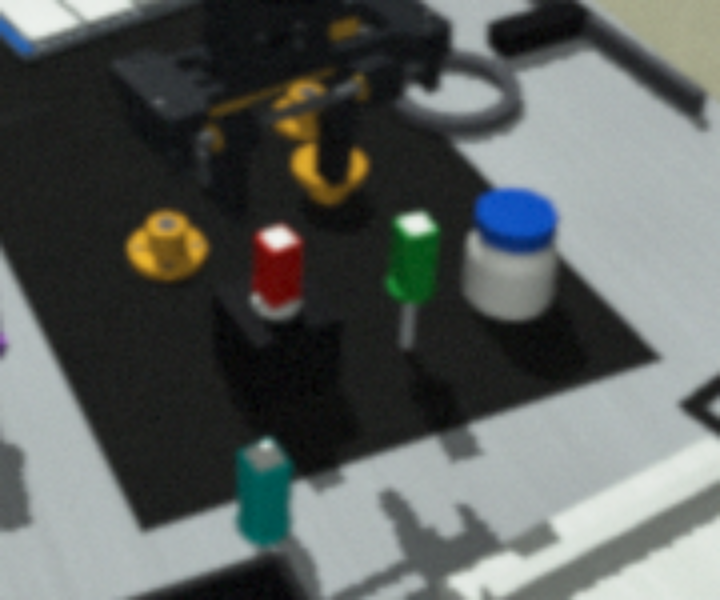

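View pics/w6.png

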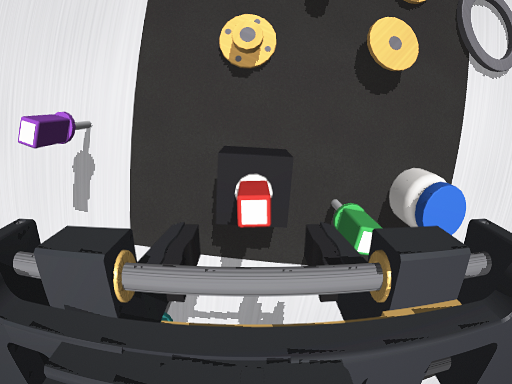

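Call:
{"api": "carry_out", "payload": {
  "commands": [
    [0.0035,0.0005,0.03,0,0,0],
    [0.0035,0.0005,0.06,0,0,0],
    [0.0035,0.0005,0.075,0,0,0],
    [0.0035,0.0005,0.075,0,0,0]
  ]
}}

```text
clock: 14.2
tool_pos: [0.4983, -0.4188, 0.0644]
eef_rot: [0.656, 0.755, -0.0, -0.001]
contact_force: [-0.3, -0.1, -0.2]
opening: 0.646
```

Call:
{"api": "carry_out", "payload": {
  "commands": [
    [0,0,0,0,0,0],
    [0,0,0,0,0,0],
    [0,0,0,0,0,0],
    [0,0,0,0,0,0],
    [0,0,0,0,0,0],
    [0,0,0,0,0,0],
    [0,0,0,0,0,0],
    [0,0,0,0,0,0]
  ],
  "fingers": 255,
  "grip_force": 35
}}

```text
clock: 15.0
tool_pos: [0.4995, -0.4191, 0.0659]
eef_rot: [0.656, 0.755, 0.0, 0.001]
contact_force: [-0.4, 0.0, 5.9]
opening: 0.25
```

Call:
{"api": "carry_out", "payload": {
  "commands": [
    [0,0,-0.02,0,0,0],
    [0,0,-0.05,0,0,0],
    [0,0,-0.09,0,0,0],
    [0.03,0.0025,-0.09,0,0,0],
    [0.07,0.006,-0.09,0,0,0],
    [0.11,0.009,-0.09,0,0,0],
    [0.15,0.012,-0.09,0,0,0],
    [0.19,0.0155,-0.09,0,0,0],
    [0.23,0.019,-0.09,0,0,0],
    [0.27,0.022,-0.09,0,0,0],
    [0.31,0.025,-0.09,0,0,0],
    [0.35,0.0285,-0.09,0,0,0]
  ]
}}

```text
clock: 16.2
tool_pos: [0.4779, -0.0667, 0.155]
eef_rot: [0.656, 0.755, -0.0, -0.0]
contact_force: [0.6, 0.6, -1.5]
opening: 0.25
```

Call:
{"api": "carry_out", "payload": {
  "commands": [
    [0.04,0.003,0,0,0,0],
    [0.08,0.007,0,0,0,0],
    [0.12,0.01,0,0,0,0],
    [0.16,0.013,0,0,0,0],
    [0.1926,0.016,0,0,0,0],
    [0.1926,0.016,0,0,0,0],
    [0.1926,0.016,0.02,0,0,0],
    [0.1926,0.016,0.04,0,0,0],
    [0.1926,0.016,0.06,0,0,0],
    [0.1926,0.016,0.06,0,0,0]
  ]
}}

```text
clock: 17.2
tool_pos: [0.466, 0.1234, 0.0933]
eef_rot: [0.656, 0.755, -0.002, -0.001]
contact_force: [-0.4, -0.4, -0.0]
opening: 0.249
```

```bash
python3 - <<'E'
from h import *
move_to((0.4675,.1246,.077),8)
s=r.get_state();p=r.snapshot("wrist");cv2.imwrite("pics/w7.png",p["img"])
p=r.snapshot("side");cv2.imwrite("pics/si7.png",cv2.resize(p["img"][60:260,160:360],None,fx=3,fy=3))
print(sh(r.spot_point(p,"probe_tip")),sh(r.spot_point(p,"probe")))
for l in ["strip1"]: print(sh(r.spot_point(p,l)))
p=r.snapshot("scene");print(sh(r.spot_point(p,"probe_tip")))
print(sh(r.spot_point(p,"strip1")))
E
```

```text
shift mm [ 1.   1.8 16.3] turn [-0.3  0.1 -0. ] at [0.466  0.1234 0.0933] clock 17.2 open 0.249 F [-0.4 -0.4 -0. ]
[([0.4222, -0.5739, 0.003], 0.67), ([0.3173, -0.3873, -0.0006], 0.65), ([0.4673, 0.1221, 0.0382], 0.57), ([0.5895, -0.4373, 0.0021], 0.51)] [([0.5879, -0.4333, -0.0015], 0.74), ([0.4692, 0.1183, 0.0386], 0.67), ([0.3243, -0.3833, 0.0016], 0.6), ([0.4273, -0.577, 0.0008], 0.59), ([0.757, -0.1886, 0.0003], 0.35)]
[([0.5197, 0.1318, 0.011], 0.94), ([0.5733, 0.1441, 0.0128], 0.93), ([0.4705, 0.1222, 0.0133], 0.88), ([0.6272, 0.154, 0.0156], 0.56)]
[([0.3209, -0.3848, 0.002], 0.66), ([0.7336, -0.0152, 0.0012], 0.65), ([0.588, -0.4317, -0.0025], 0.61), ([0.468, 0.1217, 0.0383], 0.55), ([0.4219, -0.5695, 0.0006], 0.51)]
[([0.5748, 0.1461, 0.0139], 0.89), ([0.52, 0.1357, 0.0158], 0.8), ([0.4643, 0.1286, 0.0142], 0.79), ([0.6277, 0.1596, 0.016], 0.71)]
```

View pics/w7.png

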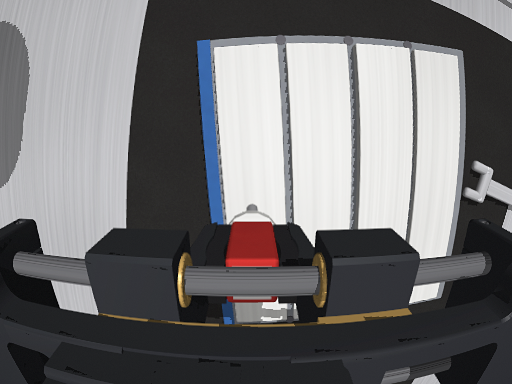

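View pics/si7.png

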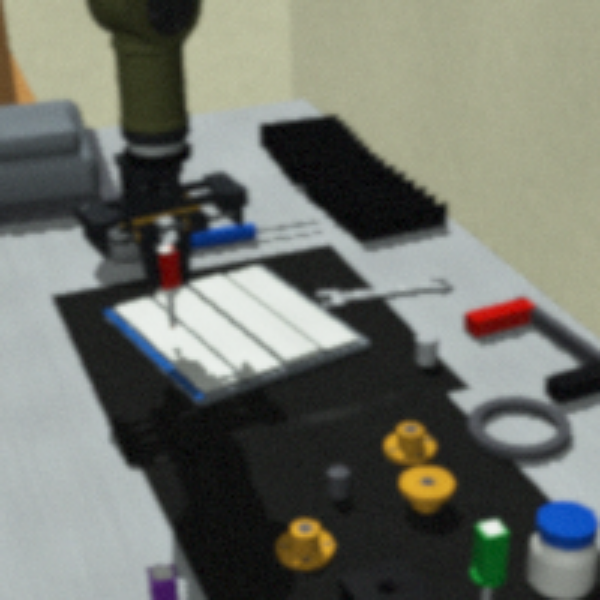

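Call:
{"api": "carry_out", "payload": {
  "commands": [
    [0.001,0.002,0.004,0,0,0],
    [0.001,0.002,0.008,0,0,0],
    [0.001,0.002,0.01,0,0,0],
    [0.001,0.002,0.011,0,0,0],
    [0.001,0.002,0.011,0,0,0]
  ]
}}

```text
clock: 18.1
tool_pos: [0.4692, 0.126, 0.084]
eef_rot: [0.656, 0.755, -0.0, -0.0]
contact_force: [-0.8, -0.1, -1.2]
opening: 0.245
```

Call:
{"api": "carry_out", "payload": {
  "commands": [
    [0,0,0.001,0,0,0],
    [0,0,0.002,0,0,0],
    [0,0,0.002,0,0,0]
  ]
}}

```text
clock: 18.4
tool_pos: [0.4694, 0.126, 0.0822]
eef_rot: [0.656, 0.755, -0.0, 0.0]
contact_force: [-0.5, 0.4, -0.9]
opening: 0.247
```

Call:
{"api": "carry_out", "payload": {
  "commands": [
    [0,0,0.001,0,0,0],
    [0,0,0.002,0,0,0],
    [0,0,0.002,0,0,0]
  ]
}}

```text
clock: 18.7
tool_pos: [0.4694, 0.126, 0.0801]
eef_rot: [0.656, 0.755, -0.0, -0.0]
contact_force: [0.4, -0.3, -0.3]
opening: 0.248
```

Call:
{"api": "carry_out", "payload": {
  "commands": [
    [0,0,0.001,0,0,0],
    [0,0,0.001,0,0,0]
  ]
}}

```text
clock: 18.9
tool_pos: [0.4694, 0.126, 0.0791]
eef_rot: [0.656, 0.755, -0.0, -0.0]
contact_force: [0.5, -0.1, -0.9]
opening: 0.247
```

Call:
{"api": "carry_out", "payload": {
  "commands": [
    [0,0,0.001,0,0,0],
    [0,0,0.001,0,0,0]
  ]
}}

```text
clock: 19.1
tool_pos: [0.4694, 0.126, 0.0781]
eef_rot: [0.656, 0.755, -0.0, -0.0]
contact_force: [-0.3, 0.2, -1.0]
opening: 0.245
```

Call:
{"api": "carry_out", "payload": {
  "commands": [
    [0,0,0.001,0,0,0],
    [0,0,0.001,0,0,0]
  ]
}}

```text
clock: 19.3
tool_pos: [0.4694, 0.126, 0.0771]
eef_rot: [0.656, 0.755, -0.0, -0.0]
contact_force: [-0.6, 0.0, -1.5]
opening: 0.248
```

Call:
{"api": "carry_out", "payload": {
  "commands": [
    [0,0,0.001,0,0,0],
    [0,0,0.001,0,0,0]
  ]
}}

```text
clock: 19.5
tool_pos: [0.4695, 0.126, 0.0764]
eef_rot: [0.656, 0.755, 0.0, 0.0]
contact_force: [-0.3, -0.7, 3.1]
opening: 0.245
```

Call:
{"api": "carry_out", "payload": {
  "commands": [
    [0,0,0.0005,0,0,0],
    [0,0,0.0005,0,0,0]
  ]
}}

```text
clock: 19.7
tool_pos: [0.4695, 0.126, 0.0762]
eef_rot: [0.656, 0.755, 0.0, 0.0]
contact_force: [-1.0, 0.3, 6.7]
opening: 0.249
```

Call:
{"api": "carry_out", "payload": {
  "commands": [
    [0,0,-0.01,0,0,0],
    [0.0017,0.027,-0.01,0,0,0],
    [0.0035,0.054,-0.01,0,0,0],
    [0.0035,0.054,-0.01,0,0,0],
    [0.0035,0.054,-0.007,0,0,0],
    [0.0035,0.054,-0.005,0,0,0],
    [0.0035,0.054,-0.005,0,0,0],
    [0.0035,0.054,-0.005,0,0,0]
  ]
}}

```text
clock: 20.5
tool_pos: [0.5215, 0.1368, 0.0806]
eef_rot: [0.656, 0.755, -0.001, -0.0]
contact_force: [0.2, 0.6, -0.9]
opening: 0.249
```

Call:
{"api": "carry_out", "payload": {
  "commands": [
    [0,0,0.001,0,0,0],
    [0,0,0.0015,0,0,0],
    [0,0,0.0015,0,0,0]
  ]
}}

```text
clock: 20.8
tool_pos: [0.5223, 0.137, 0.0792]
eef_rot: [0.656, 0.755, -0.0, -0.0]
contact_force: [-0.6, 0.2, -1.5]
opening: 0.241
```

Call:
{"api": "carry_out", "payload": {
  "commands": [
    [0,0,0.001,0,0,0],
    [0,0,0.001,0,0,0]
  ]
}}

```text
clock: 21.0
tool_pos: [0.5224, 0.137, 0.0781]
eef_rot: [0.656, 0.755, -0.0, -0.0]
contact_force: [-0.5, 0.4, -1.5]
opening: 0.241
```

Call:
{"api": "carry_out", "payload": {
  "commands": [
    [0,0,0.001,0,0,0],
    [0,0,0.001,0,0,0]
  ]
}}

```text
clock: 21.2
tool_pos: [0.5223, 0.137, 0.0771]
eef_rot: [0.656, 0.755, -0.0, -0.0]
contact_force: [0.6, 0.3, -0.2]
opening: 0.246
```

Call:
{"api": "carry_out", "payload": {
  "commands": [
    [0,0,0.001,0,0,0],
    [0,0,0.001,0,0,0]
  ]
}}

```text
clock: 21.4
tool_pos: [0.5225, 0.137, 0.0764]
eef_rot: [0.656, 0.755, 0.0, 0.0]
contact_force: [-0.3, -0.4, 2.5]
opening: 0.245
```

Call:
{"api": "carry_out", "payload": {
  "commands": [
    [0,0,0.0004,0,0,0],
    [0,0,-0.01,0,0,0],
    [0.0017,0.027,-0.01,0,0,0],
    [0.0035,0.054,-0.01,0,0,0],
    [0.0035,0.054,-0.01,0,0,0],
    [0.0035,0.054,-0.007,0,0,0],
    [0.0035,0.054,-0.005,0,0,0],
    [0.0035,0.054,-0.0045,0,0,0],
    [0.0035,0.054,-0.0045,0,0,0]
  ]
}}

```text
clock: 22.3
tool_pos: [0.5745, 0.1478, 0.0805]
eef_rot: [0.656, 0.755, -0.001, -0.0]
contact_force: [-0.2, -0.5, -0.8]
opening: 0.245
```

Call:
{"api": "carry_out", "payload": {
  "commands": [
    [0,0,0.001,0,0,0],
    [0,0,0.0015,0,0,0],
    [0,0,0.0015,0,0,0]
  ]
}}

```text
clock: 22.6
tool_pos: [0.5753, 0.148, 0.0795]
eef_rot: [0.656, 0.755, -0.0, -0.0]
contact_force: [-0.9, -0.0, 1.3]
opening: 0.247
```

Call:
{"api": "carry_out", "payload": {
  "commands": [
    [0,0,0.0005,0,0,0],
    [0,0,0.0005,0,0,0]
  ]
}}

```text
clock: 22.8
tool_pos: [0.5753, 0.148, 0.0793]
eef_rot: [0.656, 0.755, -0.0, -0.0]
contact_force: [-2.2, -0.2, 5.2]
opening: 0.246
```

```bash
python3 - <<'E'
from h import *
s=r.get_state();print(s["tool_pos"],s["contact_force"])
p=r.snapshot("side");cv2.imwrite("pics/si8.png",cv2.resize(p["img"][130:210,180:310],None,fx=6,fy=6))
E
```

```text
[0.5752708  0.14798557 0.07928055] [-2.22748534 -0.16455613  5.17172456]
```

View pics/si8.png

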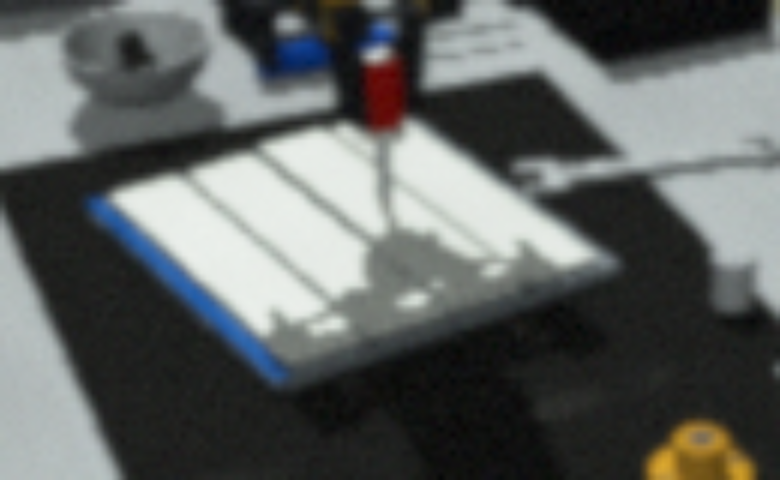

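Call:
{"api": "carry_out", "payload": {
  "commands": [
    [0,0,-0.008,0,0,0],
    [0,0,-0.01,0,0,0],
    [0.0017,0.029,-0.01,0,0,0],
    [0.0035,0.058,-0.01,0,0,0],
    [0.0035,0.058,-0.01,0,0,0],
    [0.0035,0.058,-0.006,0,0,0],
    [0.0035,0.058,-0.003,0,0,0],
    [0.0035,0.058,-0.002,0,0,0],
    [0.0035,0.058,-0.001,0,0,0],
    [0.0035,0.058,-0.001,0,0,0]
  ]
}}

```text
clock: 23.85
tool_pos: [0.6319, 0.1594, 0.0796]
eef_rot: [0.656, 0.755, -0.0, -0.0]
contact_force: [0.0, 0.9, -0.2]
opening: 0.249
```

Call:
{"api": "carry_out", "payload": {
  "commands": [
    [0,0,0.001,0,0,0],
    [0,0,0.001,0,0,0]
  ]
}}

```text
clock: 24.05
tool_pos: [0.6323, 0.1595, 0.0787]
eef_rot: [0.656, 0.755, -0.0, 0.0]
contact_force: [0.1, 0.4, -1.0]
opening: 0.247
```

Call:
{"api": "carry_out", "payload": {
  "commands": [
    [0,0,0.001,0,0,0],
    [0,0,0.0015,0,0,0],
    [0,0,0.0015,0,0,0]
  ]
}}

```text
clock: 24.35
tool_pos: [0.6323, 0.1595, 0.0772]
eef_rot: [0.656, 0.755, -0.0, -0.0]
contact_force: [0.7, -0.4, -0.7]
opening: 0.247
```

Call:
{"api": "carry_out", "payload": {
  "commands": [
    [0,0,0.001,0,0,0],
    [0,0,0.001,0,0,0]
  ]
}}

```text
clock: 24.55
tool_pos: [0.6325, 0.1595, 0.0766]
eef_rot: [0.656, 0.755, 0.0, 0.0]
contact_force: [-0.5, 0.1, 2.5]
opening: 0.251
```

```bash
python3 - <<'E'
from h import *
s=r.get_state();p=r.snapshot("wrist");cv2.imwrite("pics/w9.png",p["img"])
p=r.snapshot("side");cv2.imwrite("pics/si9.png",cv2.resize(p["img"][130:210,180:310],None,fx=6,fy=6))
p=r.snapshot("scene");cv2.imwrite("pics/sc9.png",cv2.resize(p["img"][130:220,220:350],None,fx=6,fy=6))
move_to((0.4995,-.419,.07),8,s)
E
```

```text
shift mm [-554.4 -212.2    6.5] turn [ 0. -0. -0.] at [0.6325 0.1595 0.0766] clock 24.55 open 0.251 F [-0.5  0.1  2.5]
```

View pics/si9.png

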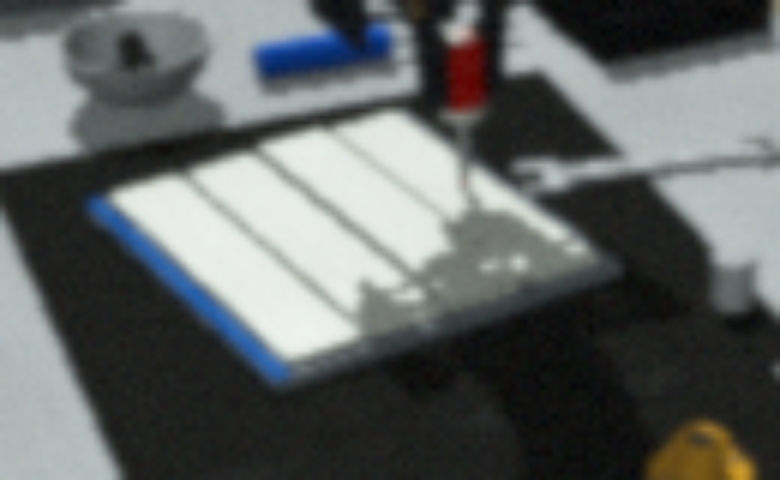

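View pics/sc9.png

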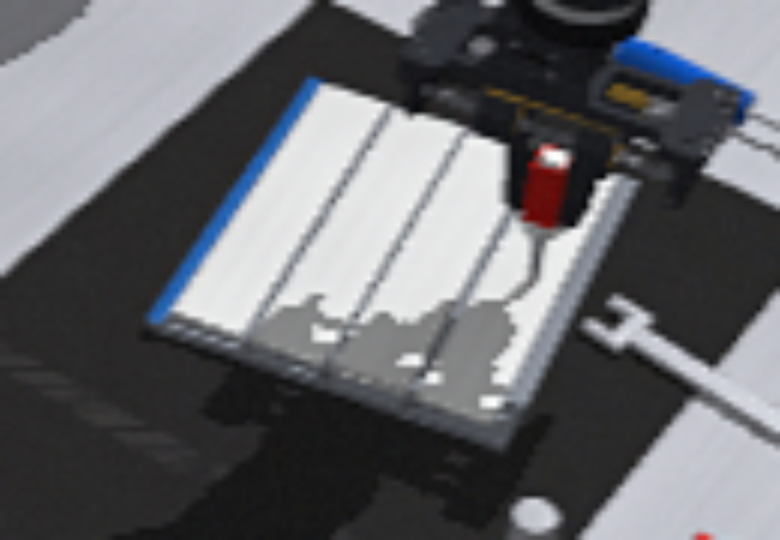

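Call:
{"api": "carry_out", "payload": {
  "commands": [
    [0,0,-0.02,0,0,0],
    [0,0,-0.055,0,0,0],
    [0,0,-0.085,0,0,0],
    [-0.043,-0.0165,-0.085,0,0,0],
    [-0.087,-0.033,-0.085,0,0,0],
    [-0.13,-0.05,-0.085,0,0,0],
    [-0.174,-0.0665,-0.085,0,0,0],
    [-0.217,-0.083,-0.085,0,0,0],
    [-0.261,-0.1,-0.085,0,0,0],
    [-0.304,-0.1165,-0.085,0,0,0],
    [-0.348,-0.133,-0.085,0,0,0],
    [-0.391,-0.15,-0.085,0,0,0]
  ]
}}

```text
clock: 25.9
tool_pos: [0.5376, -0.2505, 0.1611]
eef_rot: [0.656, 0.755, 0.0, 0.0]
contact_force: [1.3, -0.3, -1.3]
opening: 0.249
```

Call:
{"api": "carry_out", "payload": {
  "commands": [
    [-0.04,-0.015,0,0,0,0],
    [-0.08,-0.031,0,0,0,0],
    [-0.12,-0.046,0,0,0,0],
    [-0.163,-0.062,0,0,0,0],
    [-0.163,-0.062,0,0,0,0],
    [-0.163,-0.062,0,0,0,0],
    [-0.163,-0.062,0,0,0,0]
  ]
}}

```text
clock: 26.6
tool_pos: [0.5001, -0.4169, 0.1609]
eef_rot: [0.655, 0.755, 0.001, -0.0]
contact_force: [-0.2, 1.0, -1.9]
opening: 0.241
```

```bash
python3 - <<'E'
from h import *
s=r.get_state();p=r.snapshot("wrist");cv2.imwrite("pics/w10.png",cv2.resize(p["img"][130:290,150:350],None,fx=4,fy=3.7))
move_to((0.4995,-.419,.066),8)
for l in ["stand_hole0","probe_tip"]: print(l,sh(r.spot_point(p,l)))
p=r.snapshot("side");print("tip",sh(r.spot_point(p,"probe_tip")));cv2.imwrite("pics/si10.png",cv2.resize(p["img"][190:310,230:390],None,fx=5,fy=5))
print("hole",sh(r.spot_point(p,"stand_hole0")))
p=r.snapshot("scene");print("tip",sh(r.spot_point(p,"probe_tip")));print("hole",sh(r.spot_point(p,"stand_hole0")))
E
```

```text
shift mm [-2.5 -1.3 95.1] turn [ 0.  -0.1  0.1] at [ 0.5004 -0.4165  0.1611] clock 26.65 open 0.244 F [ 0.3  0.3 -1.9]
stand_hole0 [([0.5, -0.4187, 0.0556], 0.76)]
probe_tip [([0.5869, -0.4377, -0.0035], 0.9), ([0.4994, -0.4193, 0.0949], 0.66), ([0.3199, -0.3905, -0.0011], 0.55)]
tip [([0.4223, -0.572, 0.0023], 0.9), ([0.3196, -0.3862, 0.0], 0.73), ([0.5894, -0.4374, 0.002], 0.61), ([0.5012, -0.4148, 0.104], 0.56)]
hole [([0.5013, -0.4203, 0.055], 0.76)]
tip [([0.5867, -0.4319, -0.0023], 0.68), ([0.4214, -0.57, 0.0002], 0.57), ([0.3229, -0.3838, 0.0015], 0.51), ([0.497, -0.4217, 0.1025], 0.48)]
hole [([0.5017, -0.4208, 0.0524], 0.81), ([0.6102, -0.2676, 0.004], 0.34), ([0.4801, 0.4092, 0.0201], 0.34)]
```

View pics/w10.png

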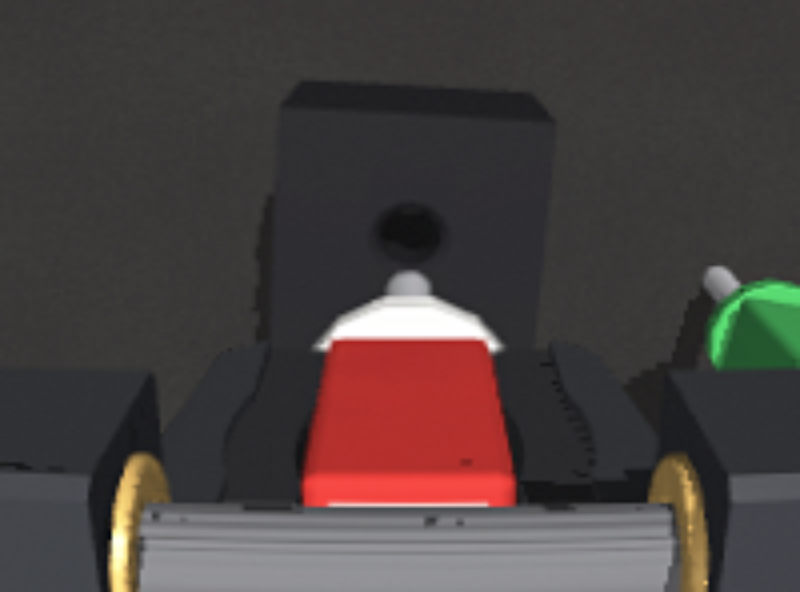

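View pics/si10.png

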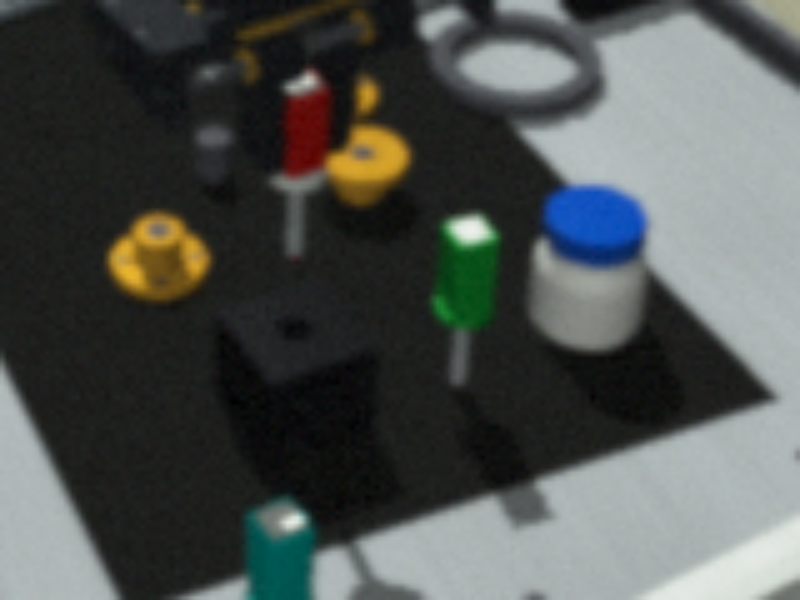

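Call:
{"api": "carry_out", "payload": {
  "commands": [
    [-0.0026,-0.0013,0.015,0,0,0],
    [-0.0026,-0.0013,0.03,0,0,0],
    [-0.0026,-0.0013,0.03,0,0,0],
    [-0.0026,-0.0013,0.03,0,0,0],
    [-0.0026,-0.0013,0.03,0,0,0]
  ]
}}

```text
clock: 27.55
tool_pos: [0.4988, -0.4214, 0.1313]
eef_rot: [0.656, 0.755, 0.0, 0.0]
contact_force: [-0.7, 0.3, -1.7]
opening: 0.244
```

```bash
python3 - <<'E'
from h import *
s=r.get_state();p=r.snapshot("wrist");cv2.imwrite("pics/w11.png",cv2.resize(p["img"][130:290,150:350],None,fx=4,fy=3.7))
move_to((0.4995,-.4191,.066),8)
E
```

```text
shift mm [ 2.3  0.8 65.5] turn [0. 0. 0.] at [ 0.499  -0.4215  0.1315] clock 27.6 open 0.249 F [-0.4 -0.1 -1.1]
```

View pics/w11.png

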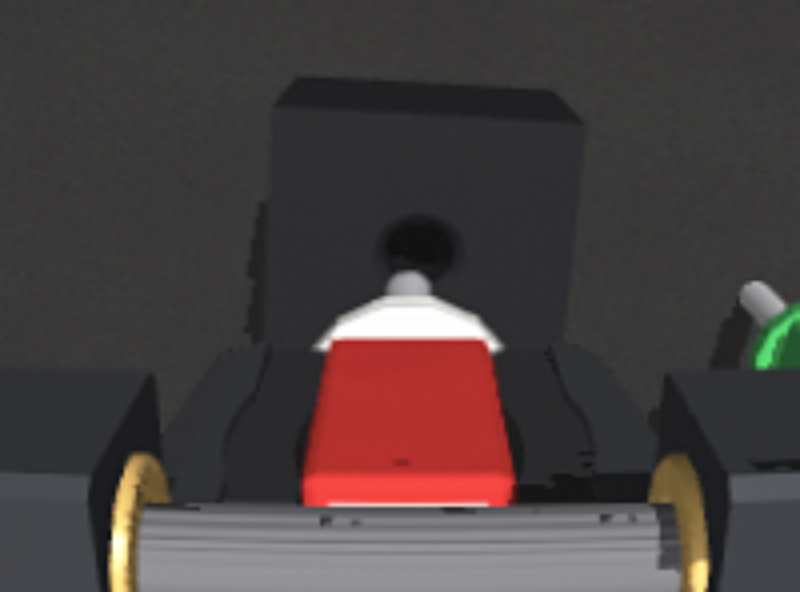

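Call:
{"api": "carry_out", "payload": {
  "commands": [
    [0.0023,0.0012,0,0,0,0],
    [0.0023,0.0012,0.006,0,0,0],
    [0.0023,0.0012,0.012,0,0,0],
    [0.0023,0.0012,0.016,0,0,0],
    [0.0023,0.0012,0.02,0,0,0],
    [0.0023,0.0012,0.022,0,0,0],
    [0.0023,0.0012,0.022,0,0,0]
  ]
}}

```text
clock: 28.3
tool_pos: [0.4993, -0.4188, 0.1088]
eef_rot: [0.656, 0.755, -0.0, -0.0]
contact_force: [-0.5, -0.6, -1.2]
opening: 0.246
```

```bash
python3 - <<'E'
from h import *
s=r.get_state();p=r.snapshot("wrist");cv2.imwrite("pics/w12.png",cv2.resize(p["img"][130:290,150:350],None,fx=4,fy=3.7))
move_to((0.4995,-.4191,.066),8)
p=r.snapshot("side");cv2.imwrite("pics/si12.png",cv2.resize(p["img"][190:310,230:390],None,fx=5,fy=5))
E
```

```text
shift mm [-0.2  0.1 43.1] turn [-0. -0. -0.] at [ 0.4994 -0.4189  0.1091] clock 28.35 open 0.245 F [-0.   0.3 -0.6]
```

View pics/w12.png

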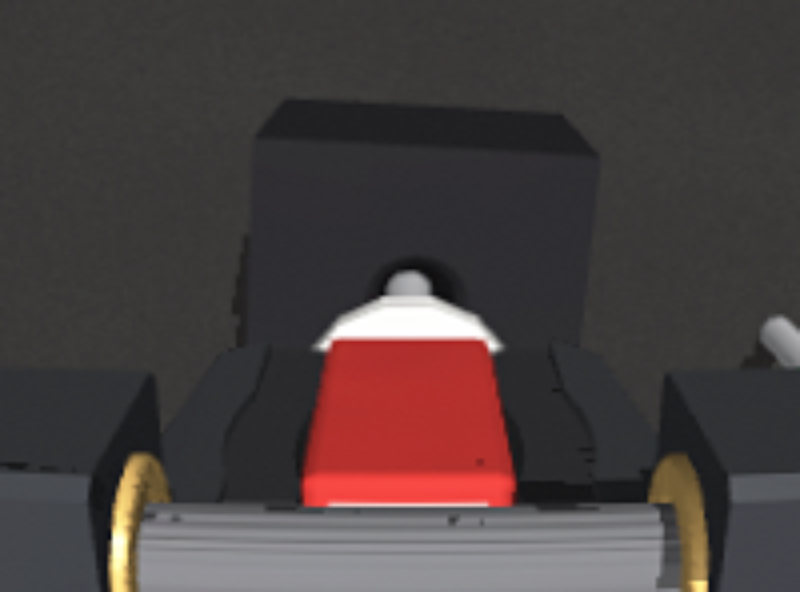

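View pics/si12.png

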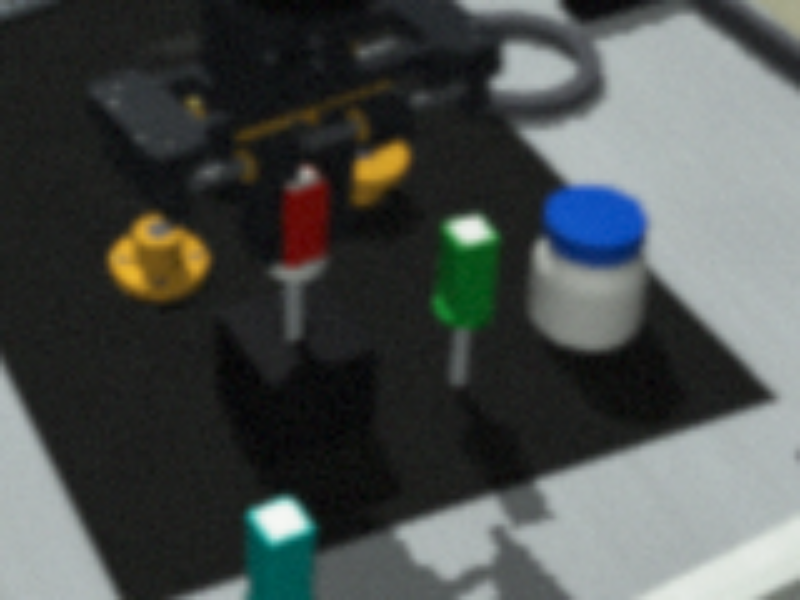

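Call:
{"api": "carry_out", "payload": {
  "commands": [
    [0,0.0007,0.01,0,0,0],
    [0,0.0007,0.02,0,0,0],
    [0,0.0007,0.03,0,0,0],
    [0,0.0007,0.038,0,0,0],
    [0,0.0007,0.042,0,0,0],
    [0,0.0007,0.0425,0,0,0],
    [0,0.0007,0.0425,0,0,0]
  ]
}}

```text
clock: 29.1
tool_pos: [0.5002, -0.4189, 0.0666]
eef_rot: [0.656, 0.755, 0.0, 0.0]
contact_force: [-0.4, -0.2, -1.3]
opening: 0.249
```

Call:
{"api": "carry_out", "payload": {
  "commands": [
    [0,0,0,0,0,0],
    [0,0,0,0,0,0],
    [0,0,0,0,0,0],
    [0,0,0,0,0,0],
    [0,0,-0.001,0,0,0]
  ],
  "fingers": 110
}}

```text
clock: 29.6
tool_pos: [0.5002, -0.4188, 0.0678]
eef_rot: [0.656, 0.755, 0.0, -0.0]
contact_force: [-0.1, 0.0, 0.3]
opening: 0.568
```

Call:
{"api": "carry_out", "payload": {
  "commands": [
    [0,0,-0.02,0,0,0],
    [0,0,-0.05,0,0,0],
    [0,0,-0.09,0,0,0],
    [0,0,-0.13,0,0,0],
    [0,0,-0.16,0,0,0],
    [0,0,-0.16,0,0,0]
  ]
}}

```text
clock: 30.2
tool_pos: [0.5026, -0.4206, 0.233]
eef_rot: [0.656, 0.755, 0.0, 0.005]
contact_force: [0.6, -0.1, -0.6]
opening: 0.568
```

```bash
python3 - <<'E'
from h import *
s=r.get_state();p=r.snapshot("wrist");cv2.imwrite("pics/w13.png",p["img"])
for l in ["probe","hub_u1","hub_d1"]: print(l,sh(r.spot_point(p,l)))
move_to((0.48,-.29,.2),8)
p=r.snapshot("side");cv2.imwrite("pics/si13.png",cv2.resize(p["img"][130:310,180:390],None,fx=3.6,fy=3.3))
for l in ["probe","hub_u1","hub_d1","strip1"]: print(l,sh(r.spot_point(p,l)))
p=r.snapshot("scene")
for l in ["probe","hub_u1","hub_d1","strip1"]: print(l,sh(r.spot_point(p,l)))
cv2.imwrite("pics/sc13.png",cv2.resize(p["img"][135:215,220:350],None,fx=6,fy=6,interpolation=cv2.INTER_CUBIC))
cv2.imwrite("pics/sc13h.png",cv2.resize(p["img"][200:300,150:280],None,fx=6,fy=6,interpolation=cv2.INTER_CUBIC))
E
```

```text
probe [([0.4973, -0.4243, 0.0092], 0.78), ([0.5869, -0.4347, 0.0003], 0.68), ([0.3206, -0.3824, 0.0], 0.61), ([0.5015, -0.4177, 0.0525], 0.34)]
hub_u1 [([0.6343, -0.1714, -0.0056], 0.93), ([0.4791, -0.2849, 0.0034], 0.74), ([0.499, -0.4203, -0.002], 0.41)]
hub_d1 [([0.6174, -0.2634, -0.002], 0.92), ([0.4783, -0.289, 0.0028], 0.41)]
shift mm [129.7  -1.2  26.6] turn [-0.1 -0.1  0. ] at [ 0.4993 -0.4183  0.2263] clock 30.4 open 0.571 F [-0.   0.   0.1]
probe [([0.4278, -0.5739, 0.0017], 0.81), ([0.5904, -0.4362, -0.0038], 0.8), ([0.501, -0.4195, 0.0068], 0.77), ([0.3229, -0.3821, 0.002], 0.58)]
hub_u1 [([0.6399, -0.1779, 0.0018], 0.67), ([0.4782, -0.2903, 0.0011], 0.56)]
hub_d1 [([0.6178, -0.2687, 0.0005], 0.79)]
strip1 [([0.5746, 0.1432, 0.0111], 0.93), ([0.6244, 0.1544, 0.0175], 0.87), ([0.4707, 0.1219, 0.0145], 0.86), ([0.519, 0.1319, 0.0127], 0.61)]
probe [([0.5386, -0.2164, -0.0026], 0.57), ([0.4804, -0.2857, 0.0018], 0.56), ([0.4187, -0.5664, 0.0001], 0.51), ([0.499, -0.4221, 0.0049], 0.46), ([0.586, -0.434, -0.0006], 0.46), ([0.5459, 0.1419, 0.0067], 0.37)]
hub_u1 [([0.6411, -0.179, 0.001], 0.49), ([0.4806, -0.2878, 0.0011], 0.45)]
hub_d1 [([0.6094, -0.2677, 0.0019], 0.64)]
strip1 [([0.5216, 0.135, 0.0151], 0.89), ([0.628, 0.1587, 0.0168], 0.79), ([0.575, 0.1453, 0.015], 0.71), ([0.4652, 0.1228, 0.0144], 0.6)]
```

View pics/w13.png

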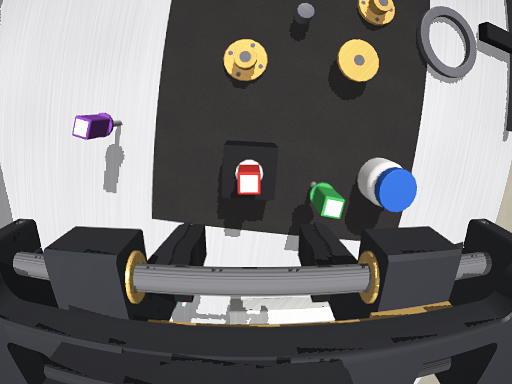

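View pics/si13.png

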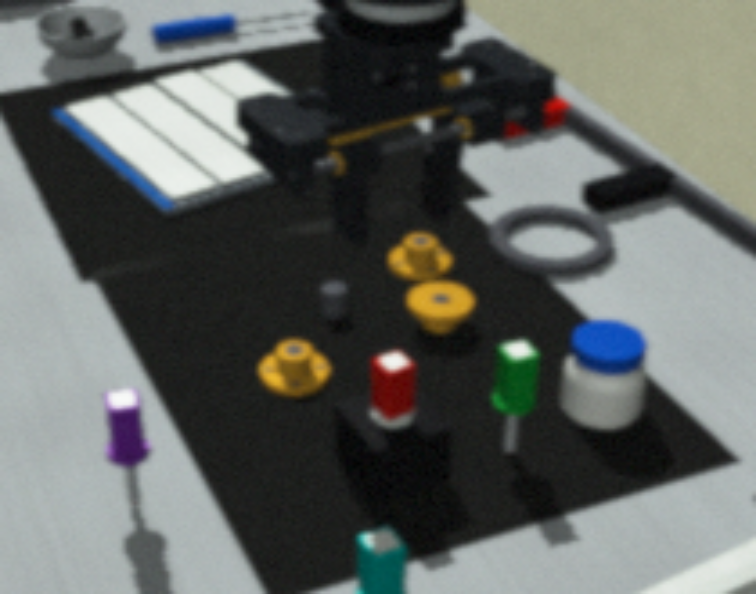

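View pics/sc13h.png

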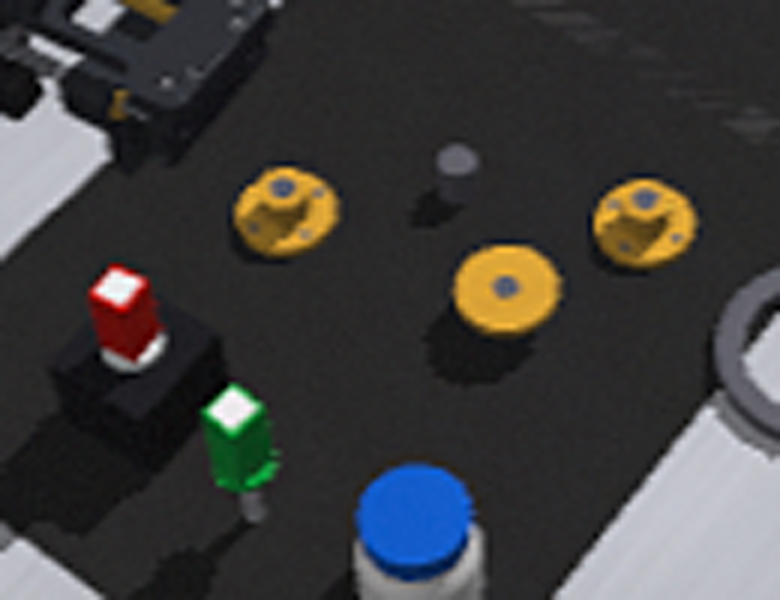

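View pics/sc13.png

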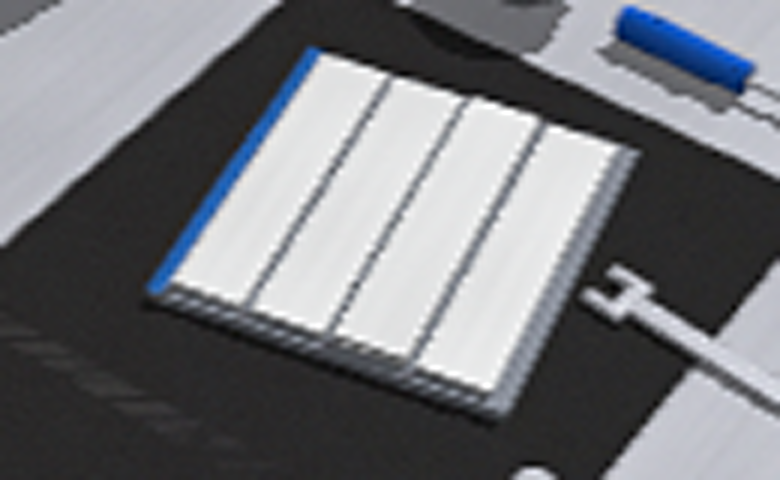

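```bash
python3 - <<'E'
from h import *
p=r.snapshot("scene");s=r.get_state();w=r.snapshot("wrist");sd=r.snapshot("side")
def sc(a,b,z): return np.round(at_z(*pix2ray(p,(a,b)),z)[:2],4)
def si(a,b,z): return np.round(at_z(*pix2ray(sd,(a,b)),z)[:2],4)
def wr(a,b,z): return np.round(at_z(*wray(w,s,(a,b)),z)[:2],4)
f=lambda a,b:(150+a/6,200+b/6)
g=lambda a,b:(180+a/3.6,130+b/3.3)
print("A",sc(*f(284,187),.028),wr(245,57.5,.028),si(*g(295,347),.028))
print("D",sc(*f(505,287),.028),wr(358.5,61,.028),si(*g(441,300),.028))
print("B",sc(*f(645,199),.028),wr(377,9,.028),si(*g(421,240),.028))
h=lambda a,b:(220+a/6,135+b/6)
pts=[[(388,80),(250,303)],[(466,100),(332,330)],[(542,125),(412,358)]]
for a,b in pts:
    A=sc(*h(*a),.016);B=sc(*h(*b),.016);d=A-B;print(A,B,np.linalg.norm(d),"yaw",np.degrees(np.arctan2(-d[0],d[1])),(A+B)/2)
print("hole green/probe top",wr(249,182,.107),s["tool_pos"])
E
```

```text
A [ 0.4805 -0.2856] [ 0.4729 -0.2895] [ 0.4783 -0.2879]
D [ 0.6158 -0.2648] [ 0.6067 -0.268 ] [ 0.6116 -0.2712]
B [ 0.6408 -0.1747] [ 0.624 -0.192] [ 0.6376 -0.179 ]
[0.4746 0.2418] [0.5212 0.0168] 0.22977502040039074 yaw 11.70115739079152 [0.4979 0.1293]
[0.5271 0.2565] [0.5737 0.0284] 0.23281144731305634 yaw 11.546431273755141 [0.5504  0.14245]
[0.5803 0.2659] [0.6247 0.0384] 0.23179216984186504 yaw 11.043307114318607 [0.6025  0.15215]
hole green/probe top [ 0.4961 -0.4167] [ 0.50014967 -0.41883656  0.22765386]
```

```bash
python3 - <<'E'
from h import *
move_to((0.4783,-.2877,.14),11.5)
E
```

```text
shift mm [132.9  -3.4  87.7] turn [ 0.   0.  -3.5] at [ 0.5002 -0.4188  0.2277] clock 31.05 open 0.568 F [0.3 0.2 0.2]
```

Call:
{"api": "carry_out", "payload": {
  "commands": [
    [0.045,-0.001,0.01,0,0,-1],
    [0.09,-0.002,0.04,0,0,-3.5],
    [0.133,-0.0034,0.08,0,0,-3.5],
    [0.133,-0.0034,0.088,0,0,-3.5],
    [0.133,-0.0034,0.088,0,0,-3.5],
    [0.133,-0.0034,0.088,0,0,-3.5],
    [0.133,-0.0034,0.088,0,0,-3.5]
  ],
  "fingers": 80,
  "grip_force": 40
}}

```text
clock: 31.75
tool_pos: [0.4793, -0.2897, 0.1409]
eef_rot: [0.633, 0.774, -0.0, 0.002]
contact_force: [-0.4, -0.7, -0.3]
opening: 0.685
```

```bash
python3 - <<'E'
from h import *
s=r.get_state();p=r.snapshot("wrist");cv2.imwrite("pics/w14.png",cv2.resize(p["img"][100:290,130:380],None,fx=3.2,fy=3.1))
move_to((0.4783,-.2877,.012),11.5,s)
print(wproj(p,s,np.array([0.4783,-.2877,.028])))
E
```

```text
shift mm [  2.5  -0.8 128.9] turn [ 0.1  0.2 -0.1] at [ 0.4793 -0.2897  0.1409] clock 31.75 open 0.685 F [-0.4 -0.7 -0.3]
(np.float64(252.2783995352118), np.float64(184.23319656056063))
```

View pics/w14.png

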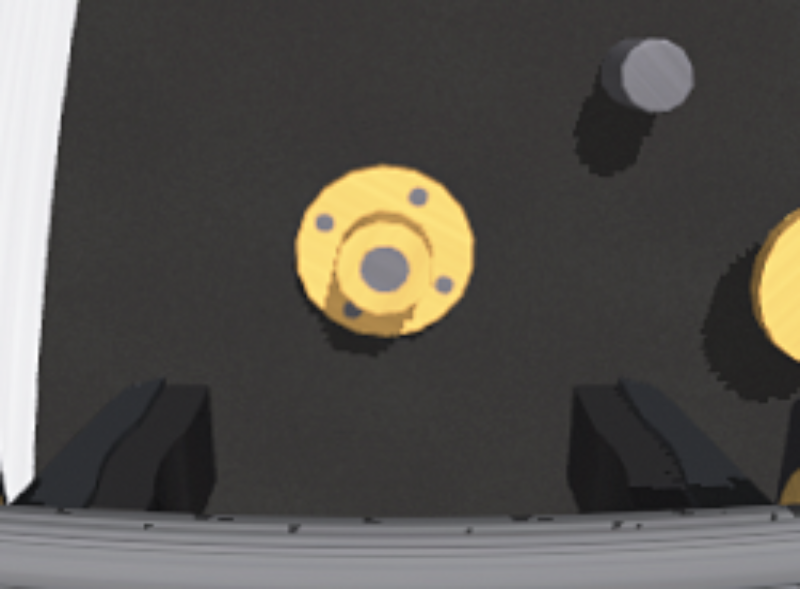

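Call:
{"api": "carry_out", "payload": {
  "commands": [
    [0.0012,-0.002,0.04,0,0,0],
    [0.0012,-0.002,0.08,0,0,0],
    [0.0012,-0.002,0.11,0,0,0],
    [0.0012,-0.002,0.125,0,0,0],
    [0.0012,-0.002,0.1285,0,0,0],
    [0.0012,-0.002,0.1285,0,0,0],
    [0.0012,-0.002,0.1285,0,0,0]
  ]
}}

```text
clock: 32.5
tool_pos: [0.4771, -0.2876, 0.0127]
eef_rot: [0.633, 0.774, 0.0, 0.001]
contact_force: [0.1, -0.1, 0.2]
opening: 0.683
```

Call:
{"api": "carry_out", "payload": {
  "commands": [
    [0,0,0,0,0,0],
    [0,0,0,0,0,0],
    [0,0,0,0,0,0],
    [0,0,0,0,0,0],
    [0,0,0,0,0,0],
    [0,0,0,0,0,0],
    [0,0,0,0,0,0],
    [0,0,0,0,0,0]
  ],
  "fingers": 255
}}

```text
clock: 33.3
tool_pos: [0.4764, -0.2868, 0.0115]
eef_rot: [0.633, 0.774, 0.0, 0.0]
contact_force: [0.1, -0.3, 4.6]
opening: 0.31
```

Call:
{"api": "carry_out", "payload": {
  "commands": [
    [0,0,-0.03,0,0,0],
    [0,0,-0.07,0,0,0],
    [0,0,-0.088,0,0,0],
    [0,0,-0.088,0,0,0],
    [0,0,-0.088,0,0,0]
  ]
}}

```text
clock: 33.8
tool_pos: [0.4753, -0.2866, 0.0985]
eef_rot: [0.633, 0.774, -0.0, -0.001]
contact_force: [-0.8, 0.2, -2.0]
opening: 0.305
```

```bash
python3 - <<'E'
from h import *
s=r.get_state();p=r.snapshot("wrist");cv2.imwrite("pics/w15.png",cv2.resize(p["img"][100:290,130:380],None,fx=3.2,fy=3.1))
move_to((.5669,.1906,.10),11.5)
p=r.snapshot("side");cv2.imwrite("pics/si15.png",cv2.resize(p["img"][100:290,200:400],None,fx=3.6,fy=3.1))
E
```

```text
shift mm [449.1 185.2  -1.8] turn [-0.1 -0.1  0. ] at [ 0.475  -0.2864  0.0979] clock 33.85 open 0.305 F [-0.2 -0.2 -2.6]
```

View pics/w15.png

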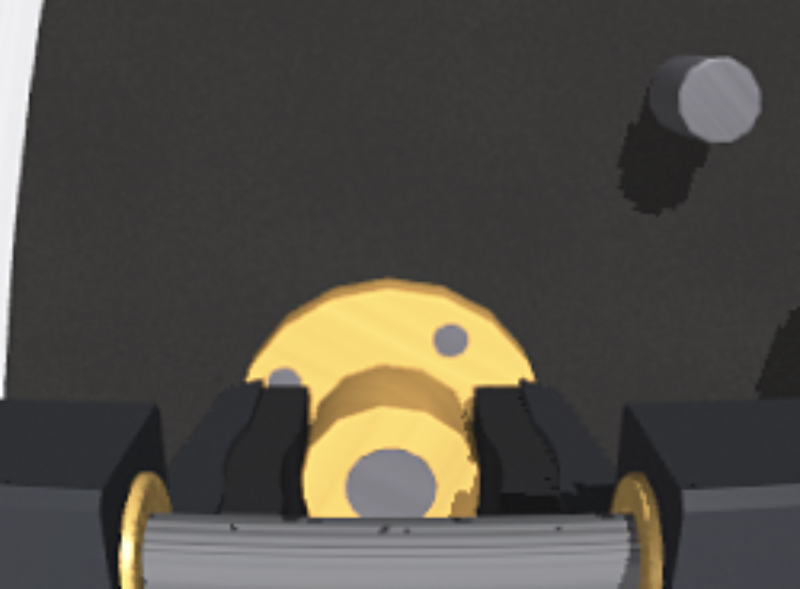

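View pics/si15.png

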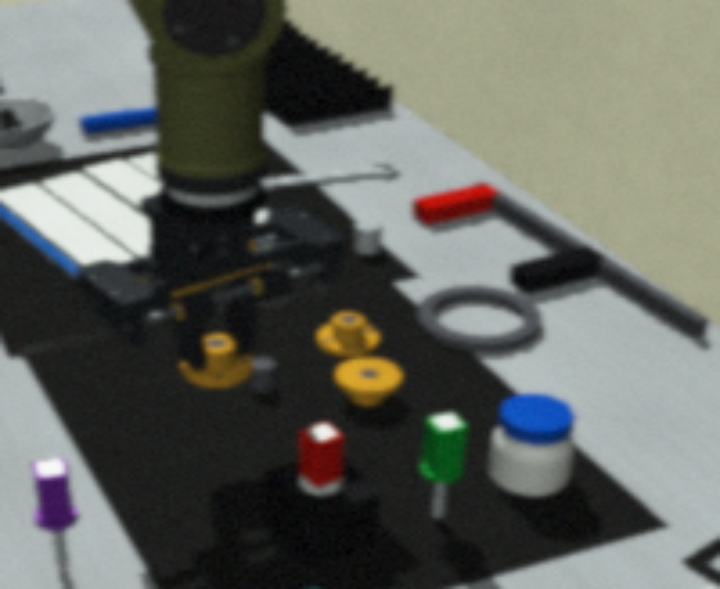

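Call:
{"api": "carry_out", "payload": {
  "commands": [
    [0.04,0.0165,0,0,0,0],
    [0.08,0.033,0,0,0,0],
    [0.12,0.0495,0,0,0,0],
    [0.16,0.066,0,0,0,0],
    [0.2,0.0825,0,0,0,0],
    [0.24,0.099,0,0,0,0],
    [0.28,0.1155,0,0,0,0],
    [0.32,0.132,0,0,0,0],
    [0.36,0.1485,0,0,0,0],
    [0.4,0.165,0,0,0,0],
    [0.44,0.1815,0,0,0,0],
    [0.449,0.185,0,0,0,0]
  ]
}}

```text
clock: 35.1
tool_pos: [0.5671, 0.1983, 0.0976]
eef_rot: [0.629, 0.777, 0.002, -0.002]
contact_force: [0.6, 0.1, -2.2]
opening: 0.307
```

Call:
{"api": "carry_out", "payload": {
  "commands": [
    [0,0,0,0,0,0],
    [0,0,0,0,0,0],
    [0,0,0,0,0,0],
    [0,0,0,0,0,0]
  ]
}}

```text
clock: 35.5
tool_pos: [0.5678, 0.1877, 0.099]
eef_rot: [0.634, 0.774, -0.001, 0.0]
contact_force: [1.2, 0.2, -2.7]
opening: 0.304
```

```bash
python3 - <<'E'
from h import *
s=r.get_state();p=r.snapshot("wrist");cv2.imwrite("pics/w16.png",p["img"])
o,d=wray(p,s,(251.9,255.8));T=np.linalg.inv(toolT(s));o=T[:3,:3]@o+T[:3,3];d=T[:3,:3]@d
print("grasp offset tool",o+d*(-.0165-o[2])/d[2])
move_to((.5669,.1906,.031),11.5)
E
```

```text
grasp offset tool [-0.00272781 -0.00122163 -0.0165    ]
shift mm [ 2.6 -0.5 68.2] turn [-0.   0.1 -0.1] at [0.5679 0.1882 0.0992] clock 35.55 open 0.308 F [-0.5  0.2 -2.7]
```

View pics/w16.png

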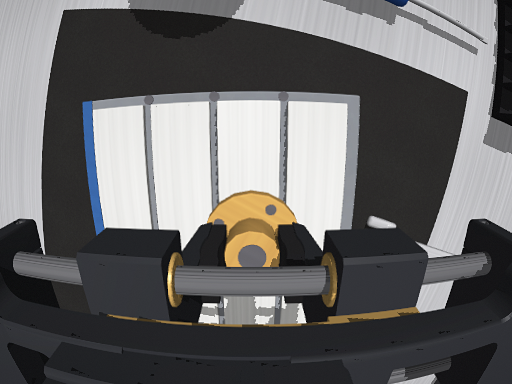

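Call:
{"api": "carry_out", "payload": {
  "commands": [
    [0.0045,-0.0005,0.02,0,0,0],
    [0.0045,-0.0005,0.045,0,0,0],
    [0.0045,-0.0005,0.058,0,0,0],
    [0.0045,-0.0005,0.064,0,0,0],
    [0.0045,-0.0005,0.067,0,0,0],
    [0.0045,-0.0005,0.0675,0,0,0],
    [0.0045,-0.0005,0.0675,0,0,0],
    [0.0045,-0.0005,0.0675,0,0,0]
  ]
}}

```text
clock: 36.35
tool_pos: [0.567, 0.1945, 0.0325]
eef_rot: [0.633, 0.774, 0.001, 0.0]
contact_force: [-0.3, -0.2, -2.5]
opening: 0.303
```

```bash
python3 - <<'E'
from h import *
move_to((.5669,.1906,.031),11.5)
p=r.snapshot("side");cv2.imwrite("pics/si17.png",cv2.resize(p["img"][130:210,180:310],None,fx=6,fy=6,interpolation=cv2.INTER_CUBIC))
E
```

```text
shift mm [-3.8 -0.9  1.5] turn [ 0.1 -0.  -0. ] at [0.567  0.1945 0.0325] clock 36.35 open 0.303 F [-0.3 -0.2 -2.5]
```

View pics/si17.png

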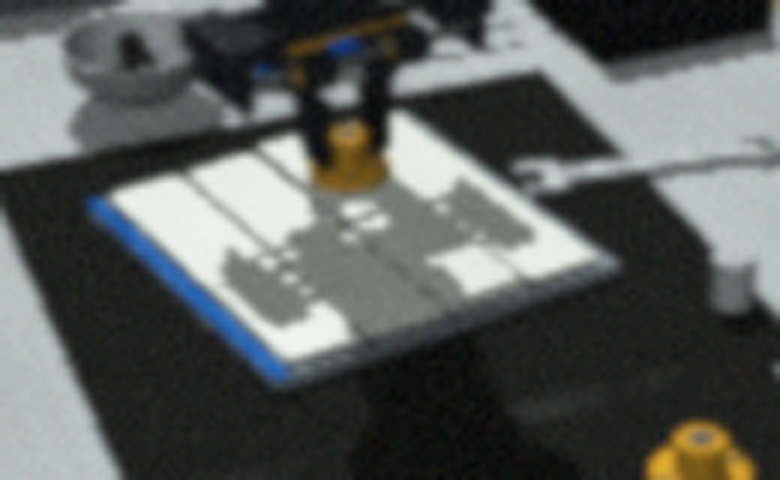

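Call:
{"api": "carry_out", "payload": {
  "commands": [
    [0,0,0.001,0,0,0],
    [0,0,0.0015,0,0,0],
    [0,0,0.0015,0,0,0]
  ]
}}

```text
clock: 36.7
tool_pos: [0.5666, 0.1945, 0.0305]
eef_rot: [0.633, 0.774, 0.0, 0.0]
contact_force: [-0.8, 0.2, -0.0]
opening: 0.308
```

Call:
{"api": "carry_out", "payload": {
  "commands": [
    [0,0,0,0,0,0],
    [0,0,0,0,0,0],
    [0,0,0,0,0,0],
    [0,0,0,0,0,0],
    [0,0,-0.03,0,0,0],
    [0,0,-0.08,0,0,0],
    [0,0,-0.11,0,0,0],
    [0,0,-0.11,0,0,0],
    [0,0,-0.11,0,0,0]
  ],
  "fingers": 80
}}

```text
clock: 37.6
tool_pos: [0.5666, 0.1944, 0.1408]
eef_rot: [0.633, 0.774, 0.001, 0.0]
contact_force: [-0.7, 0.4, -0.7]
opening: 0.686
```

```bash
python3 - <<'E'
from h import *
s=r.get_state();p=r.snapshot("wrist");cv2.imwrite("pics/w18.png",cv2.resize(p["img"][100:290,130:380],None,fx=3.2,fy=3.1))
move_to((.638,-.178,.14),11.5)
print(sh(r.spot_point(p,"hub_u1")))
p=r.snapshot("side")
for l in ["hub_u1","hub_d1"]: print(l,sh(r.spot_point(p,l)))
p=r.snapshot("scene")
for l in ["hub_u1","hub_d1"]: print(l,sh(r.spot_point(p,l)))
E
```

```text
shift mm [-3.791e+02 -3.600e+00 -3.000e-01] turn [-0.1  0.   0. ] at [0.5659 0.1942 0.1397] clock 37.65 open 0.686 F [-0.2  0.3 -0.4]
[]
hub_u1 [([0.5646, 0.1934, 0.0198], 0.54), ([0.6393, -0.1811, 0.0005], 0.46)]
hub_d1 [([0.6156, -0.2683, 0.0021], 0.71)]
hub_u1 [([0.5688, 0.1922, 0.0203], 0.55), ([0.638, -0.1742, 0.003], 0.54)]
hub_d1 [([0.6114, -0.2674, 0.0021], 0.76), ([0.5437, 0.1428, 0.0061], 0.71), ([0.6284, 0.1568, 0.0156], 0.43)]
```

View pics/w18.png

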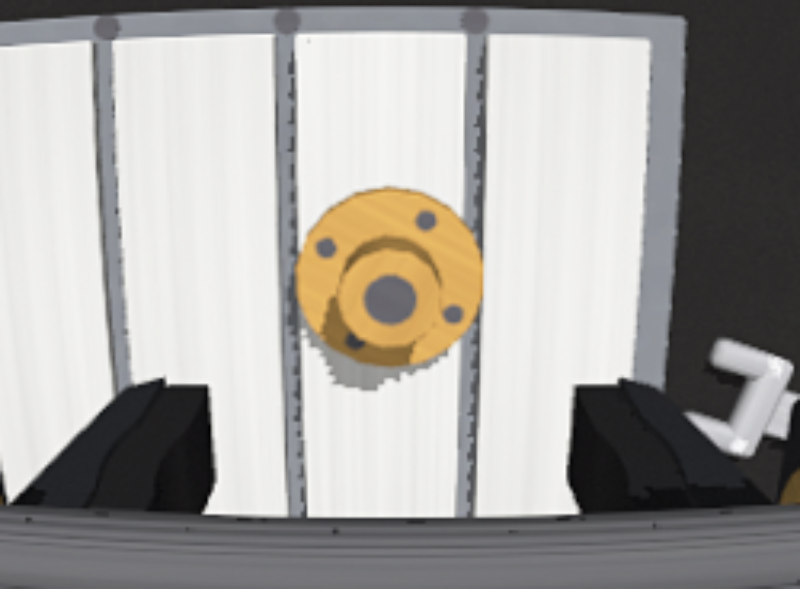

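Call:
{"api": "carry_out", "payload": {
  "commands": [
    [-0.045,0,0,0,0,0],
    [-0.09,-0.001,0,0,0,0],
    [-0.135,-0.001,0,0,0,0],
    [-0.18,-0.002,0,0,0,0],
    [-0.225,-0.002,0,0,0,0],
    [-0.27,-0.003,0,0,0,0],
    [-0.315,-0.003,0,0,0,0],
    [-0.36,-0.0036,0,0,0,0],
    [-0.379,-0.0036,0,0,0,0],
    [-0.379,-0.0036,0,0,0,0],
    [-0.379,-0.0036,0,0,0,0],
    [-0.379,-0.0036,0,0,0,0]
  ]
}}

```text
clock: 39.2
tool_pos: [0.6386, -0.1739, 0.1401]
eef_rot: [0.631, 0.776, 0.001, -0.001]
contact_force: [-0.3, -0.1, -0.5]
opening: 0.693
```

```bash
python3 - <<'E'
from h import *
s=r.get_state();p=r.snapshot("wrist");cv2.imwrite("pics/w19.png",cv2.resize(p["img"][100:290,130:380],None,fx=3.2,fy=3.1))
move_to((0.6385,-.1775,.012),11.5)
print(wproj(p,s,np.array([0.6385,-.1775,.028])),sh(r.spot_point(p,"hub_u1")))
E
```

```text
shift mm [ -3.6  -0.8 128.1] turn [ 0.  -0.1  0.2] at [ 0.6386 -0.1741  0.1402] clock 39.25 open 0.688 F [-0.8  0.1  1.4]
(np.float64(252.25516588764376), np.float64(191.26608301036384)) [([0.6377, -0.1757, -0.0035], 0.69)]
```

View pics/w19.png

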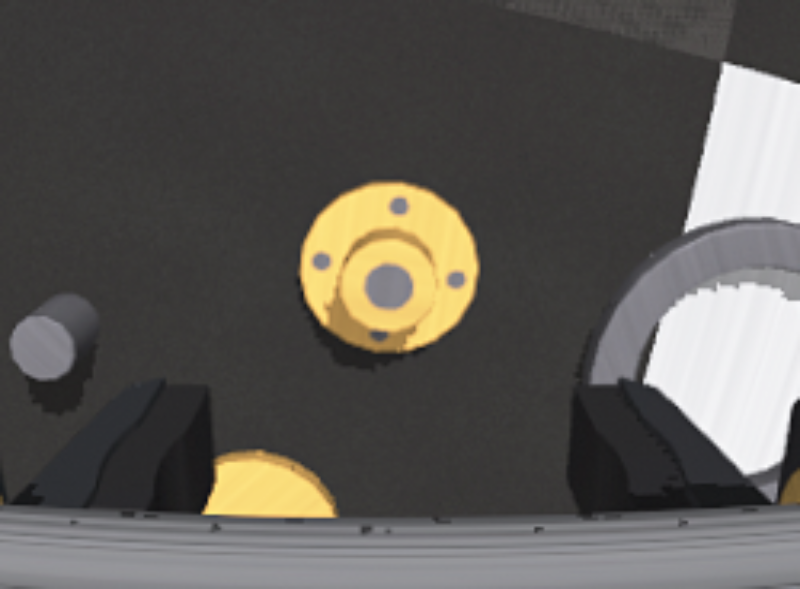

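Call:
{"api": "carry_out", "payload": {
  "commands": [
    [-0.0045,-0.001,0.04,0,0,0],
    [-0.0045,-0.001,0.07,0,0,0],
    [-0.0045,-0.001,0.07,0,0,0],
    [-0.0045,-0.001,0.07,0,0,0],
    [-0.0045,-0.001,0.07,0,0,0]
  ]
}}

```text
clock: 39.8
tool_pos: [0.6399, -0.1819, 0.0722]
eef_rot: [0.632, 0.775, 0.001, 0.001]
contact_force: [1.0, 0.6, 0.5]
opening: 0.687
```

```bash
python3 - <<'E'
from h import *
move_to((0.6384,-.1787,.012),11.5)
E
```

```text
shift mm [ 3.5 -1.1 60.2] turn [0.2 0.1 0. ] at [ 0.6399 -0.1819  0.0722] clock 39.8 open 0.687 F [1.  0.6 0.5]
```

Call:
{"api": "carry_out", "payload": {
  "commands": [
    [0.0035,-0.001,0.03,0,0,0],
    [0.0035,-0.001,0.05,0,0,0],
    [0.0035,-0.001,0.059,0,0,0],
    [0.0035,-0.001,0.06,0,0,0],
    [0.0035,-0.001,0.06,0,0,0],
    [0.0035,-0.001,0.06,0,0,0]
  ]
}}

```text
clock: 40.4
tool_pos: [0.6379, -0.1795, 0.0118]
eef_rot: [0.633, 0.774, 0.001, 0.001]
contact_force: [1.0, 0.3, 0.3]
opening: 0.684
```

Call:
{"api": "carry_out", "payload": {
  "commands": [
    [0,0,0,0,0,0],
    [0,0,0,0,0,0],
    [0,0,0,0,0,0],
    [0,0,0,0,0,0],
    [0,0,0,0,0,0],
    [0,0,0,0,0,0],
    [0,0,0,0,0,0],
    [0,0,0,0,0,0]
  ],
  "fingers": 255
}}

```text
clock: 41.2
tool_pos: [0.6373, -0.1791, 0.0104]
eef_rot: [0.633, 0.774, 0.0, 0.0]
contact_force: [1.5, 0.6, 1.1]
opening: 0.305
```

Call:
{"api": "carry_out", "payload": {
  "commands": [
    [0,0,-0.03,0,0,0],
    [0,0,-0.07,0,0,0],
    [0,0,-0.09,0,0,0],
    [0,0,-0.09,0,0,0],
    [0,0,-0.09,0,0,0]
  ]
}}

```text
clock: 41.7
tool_pos: [0.6356, -0.179, 0.0992]
eef_rot: [0.633, 0.774, -0.001, -0.001]
contact_force: [-0.1, 0.2, -3.5]
opening: 0.307
```

```bash
python3 - <<'E'
from h import *
s=r.get_state();p=r.snapshot("wrist");cv2.imwrite("pics/w20.png",cv2.resize(p["img"][100:290,130:380],None,fx=3.2,fy=3.1))
move_to((.5846,.1036,.102),11.5)
E
```

```text
shift mm [286.8   6.9  -3.2] turn [-0.2 -0.1  0. ] at [ 0.635  -0.1788  0.0984] clock 41.75 open 0.303 F [ 0.1  0.1 -3.8]
```

View pics/w20.png

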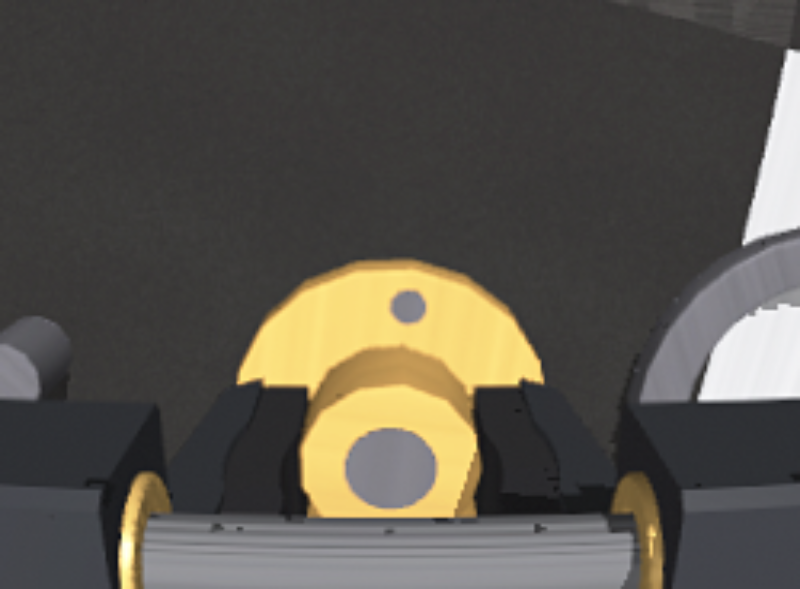

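Call:
{"api": "carry_out", "payload": {
  "commands": [
    [0.045,0.001,0,0,0,0],
    [0.09,0.002,0,0,0,0],
    [0.135,0.003,0,0,0,0],
    [0.18,0.004,0,0,0,0],
    [0.225,0.005,0,0,0,0],
    [0.265,0.006,0,0,0,0],
    [0.2865,0.007,0,0,0,0],
    [0.2865,0.007,0,0,0,0],
    [0.2865,0.007,0,0,0,0],
    [0.2865,0.007,0.02,0,0,0],
    [0.2865,0.007,0.02,0,0,0],
    [0.2865,0.007,0.02,0,0,0]
  ]
}}

```text
clock: 42.95
tool_pos: [0.5861, 0.1008, 0.0796]
eef_rot: [0.634, 0.774, -0.001, -0.0]
contact_force: [0.5, 0.8, -2.3]
opening: 0.308
```

```bash
python3 - <<'E'
from h import *
s=r.get_state();p=r.snapshot("wrist");cv2.imwrite("pics/w21.png",cv2.resize(p["img"][60:290,130:380],None,fx=3.2,fy=2.6))
move_to((.585,.1032,.0305),11.5)
o,d=wray(p,s,(251.9,250.6));T=np.linalg.inv(toolT(s));o=T[:3,:3]@o+T[:3,3];d=T[:3,:3]@d
print("grasp offset tool",o+d*(-.0176-o[2])/d[2])
print("A pred px",wproj(p,s,np.array((.5668,.1924,.047))), wproj(p,s,np.array((.5668,.1924,.027))))
E
```

```text
shift mm [ 2.1 -1.2 49.7] turn [-0.   0.  -0.1] at [0.5866 0.1014 0.0802] clock 43.0 open 0.306 F [-0.6 -0.6 -2.6]
grasp offset tool [ 0.00065483 -0.00122558 -0.0176    ]
A pred px (np.float64(252.69982817916255), np.float64(66.06495222611734)) (np.float64(252.6665419134299), np.float64(70.89574086892085))
```

View pics/w21.png

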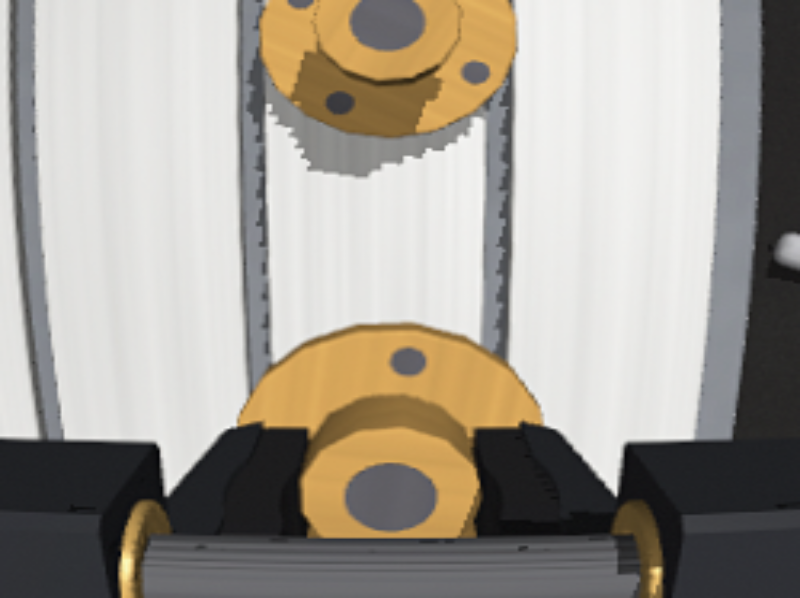

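Call:
{"api": "carry_out", "payload": {
  "commands": [
    [0.001,-0.001,0.02,0,0,0],
    [0.001,-0.001,0.035,0,0,0],
    [0.001,-0.001,0.043,0,0,0],
    [0.001,-0.001,0.047,0,0,0],
    [0.001,-0.001,0.047,0,0,0],
    [0.001,-0.001,0.047,0,0,0]
  ]
}}

```text
clock: 43.6
tool_pos: [0.5857, 0.1038, 0.0336]
eef_rot: [0.633, 0.774, 0.0, 0.0]
contact_force: [1.0, -0.4, -2.9]
opening: 0.307
```

```bash
python3 - <<'E'
from h import *
move_to((.5852,.1015,.0296),11.5)
E
```

```text
shift mm [-2.1 -1.   4. ] turn [ 0.  0. -0.] at [0.5857 0.1038 0.0336] clock 43.6 open 0.307 F [ 1.  -0.4 -2.9]
```

Call:
{"api": "carry_out", "payload": {
  "commands": [
    [-0.002,-0.001,0,0,0,0],
    [-0.002,-0.001,0.002,0,0,0],
    [-0.002,-0.001,0.0035,0,0,0],
    [-0.002,-0.001,0.004,0,0,0],
    [-0.002,-0.001,0.004,0,0,0]
  ]
}}

```text
clock: 44.1
tool_pos: [0.5847, 0.1016, 0.0294]
eef_rot: [0.633, 0.774, -0.0, 0.0]
contact_force: [0.1, -0.7, -1.1]
opening: 0.305
```

Call:
{"api": "carry_out", "payload": {
  "commands": [
    [0,0,0,0,0,0],
    [0,0,0,0,0,0],
    [0,0,0,0,0,0],
    [0,0,0,0,0,0],
    [0,0,-0.03,0,0,0],
    [0,0,-0.08,0,0,0],
    [0,0,-0.11,0,0,0],
    [0.04,0,-0.14,0,0,0],
    [0.04,0,-0.15,0,0,0],
    [0.04,0,-0.15,0,0,0],
    [0.04,0,-0.15,0,0,0]
  ],
  "fingers": 80
}}

```text
clock: 45.2
tool_pos: [0.5764, 0.1398, 0.1786]
eef_rot: [0.633, 0.774, -0.001, 0.0]
contact_force: [-0.2, -0.7, -0.0]
opening: 0.684
```

```bash
python3 - <<'E'
from h import *
s=r.get_state();p=r.snapshot("wrist");cv2.imwrite("pics/w22.png",cv2.resize(p["img"][60:290,130:380],None,fx=3.2,fy=2.6))
print(s["tool_pos"]);import pickle;pickle.dump((s,p),open("w22.pkl","wb"))
print(sh(r.spot_point(p,"hub_u1")))
p=r.snapshot("side");cv2.imwrite("pics/si22.png",cv2.resize(p["img"][130:210,180:310],None,fx=6,fy=6,interpolation=cv2.INTER_CUBIC))
for l in ["hub_u1","hub_d1"]: print(l,sh(r.spot_point(p,l)))
p=r.snapshot("scene");cv2.imwrite("pics/sc22.png",cv2.resize(p["img"][130:220,220:350],None,fx=6,fy=6,interpolation=cv2.INTER_CUBIC))
for l in ["hub_u1","hub_d1"]: print(l,sh(r.spot_point(p,l)))
E
```

```text
[0.57642652 0.13980274 0.17863133]
[([0.569, 0.191, 0.0208], 0.8), ([0.5829, 0.1094, 0.014], 0.68)]
hub_u1 [([0.4838, 0.3982, 0.0005], 0.59), ([0.5856, 0.102, 0.0186], 0.49), ([0.5664, 0.1917, 0.021], 0.45)]
hub_d1 [([0.614, -0.2678, 0.0039], 0.78), ([0.4681, 0.1217, 0.0137], 0.57)]
hub_u1 [([0.5681, 0.195, 0.0209], 0.65), ([0.5827, 0.106, 0.0226], 0.51), ([0.4785, 0.3961, 0.0004], 0.5)]
hub_d1 [([0.6075, -0.2661, 0.0033], 0.53)]
```

View pics/w22.png

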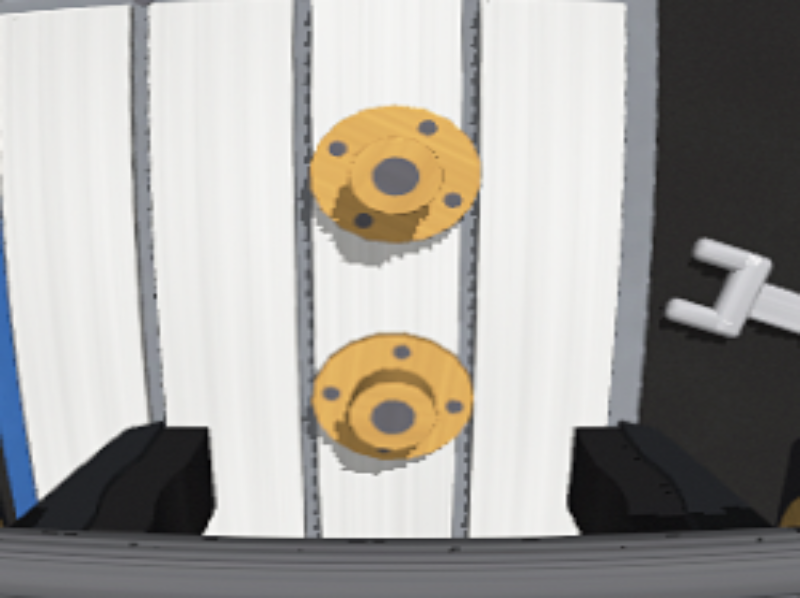

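View pics/si22.png

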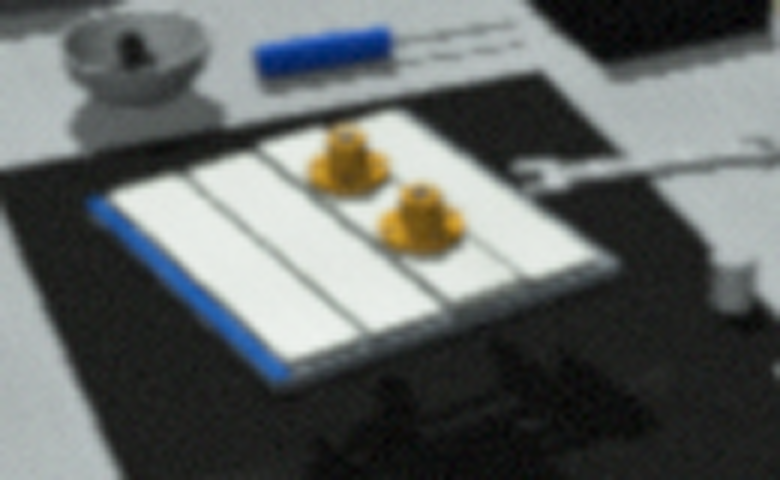

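```bash
python3 - <<'E'
from h import *
import pickle
s,p=pickle.load(open("w22.pkl","rb"))
q=lambda a,b:(130+a/3.2,60+b/2.6)
A=at_z(*wray(p,s,q(396,176)),.047);B=at_z(*wray(p,s,q(392,417)),.047);print(A,B,np.linalg.norm(A-B),(A+B)/2)
A=at_z(*wray(p,s,q(395,174)),.027);B=at_z(*wray(p,s,q(392,398)),.027);print(A,B,np.linalg.norm(A-B),(A+B)/2)
# gap measured brim edges
A=at_z(*wray(p,s,q(396,243)),.023);B=at_z(*wray(p,s,q(392,333)),.027);print("gap",np.linalg.norm(A-B))
p=r.snapshot("scene");f=lambda a,b:(220+a/6,130+b/6)
h=cv2.cvtColor(p["img"],cv2.COLOR_BGR2HSV)
move_to((.613,-.267,.14),11.5)
E
```

```text
[0.56650441 0.19084251 0.047     ] [0.5835613  0.10141136 0.047     ] 0.09104321614783537 [0.57503286 0.14612694 0.047     ]
[0.56633014 0.19072155 0.027     ] [0.58342137 0.10225355 0.027     ] 0.09010381283409548 [0.57487576 0.14648755 0.027     ]
gap 0.035727199795130456
shift mm [-406.7  -45.5   39. ] turn [-0.  0. -0.] at [0.5766 0.1406 0.1789] clock 45.65 open 0.688 F [ 0.3 -0.1 -0.3]
```

View pics/sc22.png

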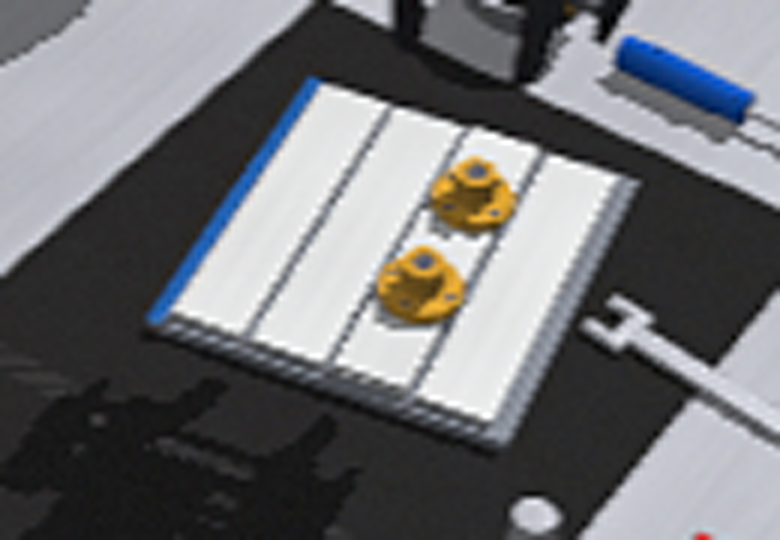

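Call:
{"api": "carry_out", "payload": {
  "commands": [
    [-0.045,-0.005,0,0,0,0],
    [-0.09,-0.01,0,0,0,0],
    [-0.135,-0.015,0,0,0,0],
    [-0.18,-0.02,0,0,0,0],
    [-0.225,-0.025,0.01,0,0,0],
    [-0.27,-0.03,0.02,0,0,0],
    [-0.315,-0.035,0.03,0,0,0],
    [-0.36,-0.04,0.04,0,0,0],
    [-0.395,-0.045,0.04,0,0,0],
    [-0.4067,-0.0455,0.04,0,0,0],
    [-0.4067,-0.0455,0.04,0,0,0],
    [-0.4067,-0.0455,0.04,0,0,0]
  ],
  "fingers": 0
}}

```text
clock: 46.85
tool_pos: [0.6137, -0.2641, 0.1392]
eef_rot: [0.632, 0.775, 0.001, -0.001]
contact_force: [0.4, 0.2, -0.2]
opening: 1.002
```

Call:
{"api": "carry_out", "payload": {
  "commands": [
    [0,0,0,0,0,0],
    [0,0,0,0,0,0],
    [0,0,0,0,0,0]
  ]
}}

```text
clock: 47.15
tool_pos: [0.6136, -0.2652, 0.1395]
eef_rot: [0.632, 0.775, 0.0, -0.0]
contact_force: [0.4, -0.5, 0.0]
opening: 1.002
```

```bash
python3 - <<'E'
from h import *
import pickle
s=r.get_state();p=r.snapshot("wrist");pickle.dump((s,p),open("w23.pkl","wb"))
cv2.imwrite("pics/w23.png",cv2.resize(p["img"][100:290,130:380],None,fx=3.2,fy=3.1))
move_to((.613,-.267,.006),11.5)
print(sh(r.spot_point(p,"hub_d1")))
E
```

```text
shift mm [ -1.2  -0.8 133.4] turn [ 0.  -0.   0.1] at [ 0.6135 -0.2657  0.1394] clock 47.2 open 0.998 F [ 0.4 -0.1 -0.2]
[([0.6165, -0.2648, -0.0017], 0.91)]
```

View pics/w23.png

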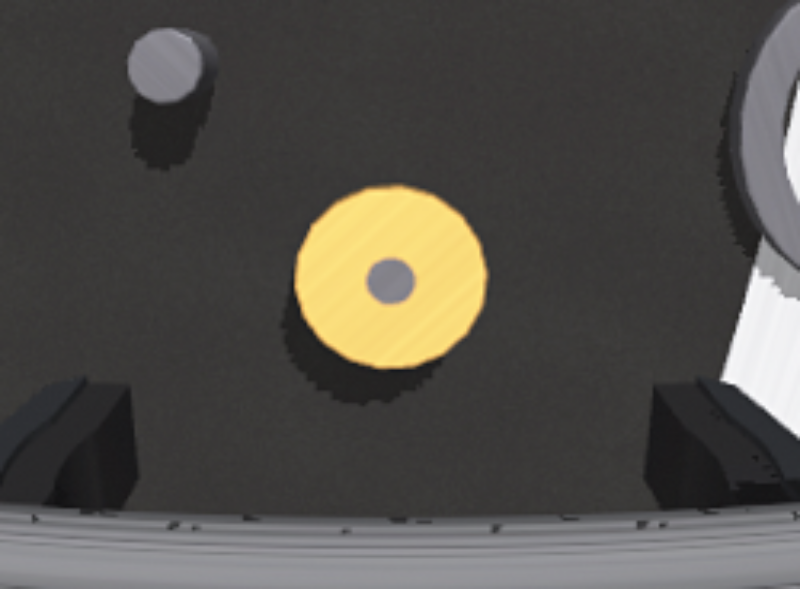

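```bash
python3 - <<'E'
from h import *
import pickle
s,p=pickle.load(open("w23.pkl","rb"))
D=at_z(*wray(p,s,(252.2,189.4)),.028);print(D)
move_to((D[0],D[1],.006),11.5)
E
```

```text
[ 0.61313232 -0.26726666  0.028     ]
shift mm [ -1.2  -0.5 133.4] turn [ 0.  -0.   0.1] at [ 0.6134 -0.266   0.1394] clock 47.25 open 0.997 F [ 0.2  0.5 -0.1]
```

Call:
{"api": "carry_out", "payload": {
  "commands": [
    [0,0,0.03,0,0,0],
    [0,0,0.065,0,0,0],
    [0,0,0.07,0,0,0],
    [0,0,0.07,0,0,0],
    [0,0,0.07,0,0,0],
    [0,0,0.07,0,0,0]
  ]
}}

```text
clock: 47.85
tool_pos: [0.6145, -0.2673, 0.0711]
eef_rot: [0.633, 0.774, 0.001, 0.002]
contact_force: [-0.4, -0.2, 0.3]
opening: 1.0
```

Call:
{"api": "carry_out", "payload": {
  "commands": [
    [0,-0.001,0.03,0,0,0],
    [0,-0.001,0.055,0,0,0],
    [0,-0.001,0.063,0,0,0],
    [0,-0.001,0.064,0,0,0],
    [0,-0.001,0.064,0,0,0],
    [0,-0.001,0.064,0,0,0]
  ]
}}

```text
clock: 48.45
tool_pos: [0.6134, -0.2675, 0.0069]
eef_rot: [0.633, 0.774, 0.0, 0.001]
contact_force: [0.7, 0.6, 0.3]
opening: 0.999
```

Call:
{"api": "carry_out", "payload": {
  "commands": [
    [0,0,0,0,0,0],
    [0,0,0,0,0,0],
    [0,0,0,0,0,0],
    [0,0,0,0,0,0],
    [0,0,0,0,0,0],
    [0,0,0,0,0,0],
    [0,0,0,0,0,0],
    [0,0,0,0,0,0]
  ],
  "fingers": 255,
  "grip_force": 40
}}

```text
clock: 49.25
tool_pos: [0.6127, -0.2669, 0.0054]
eef_rot: [0.633, 0.774, 0.0, 0.0]
contact_force: [0.1, 0.3, 0.9]
opening: 0.579
```

Call:
{"api": "carry_out", "payload": {
  "commands": [
    [0,0,-0.03,0,0,0],
    [0,0,-0.07,0,0,0],
    [0,0,-0.1,0,0,0],
    [0,0,-0.1,0,0,0],
    [0,0,-0.1,0,0,0]
  ]
}}

```text
clock: 49.75
tool_pos: [0.6115, -0.2669, 0.1047]
eef_rot: [0.633, 0.774, -0.0, -0.001]
contact_force: [-0.3, -0.8, -2.5]
opening: 0.586
```

```bash
python3 - <<'E'
from h import *
import pickle
s=r.get_state();p=r.snapshot("wrist");pickle.dump((s,p),open("w24.pkl","wb"))
cv2.imwrite("pics/w24.png",cv2.resize(p["img"][100:290,130:380],None,fx=3.2,fy=3.1))
move_to((.575,.1463,.105),11.5)
p=r.snapshot("side");cv2.imwrite("pics/si24.png",cv2.resize(p["img"][100:250,200:380],None,fx=4,fy=4))
E
```

```text
shift mm [411.6  47.3  -0.8] turn [-0.2 -0.1  0. ] at [ 0.6108 -0.2665  0.1036] clock 49.8 open 0.581 F [-0.7 -0.3 -3.2]
```

View pics/w24.png

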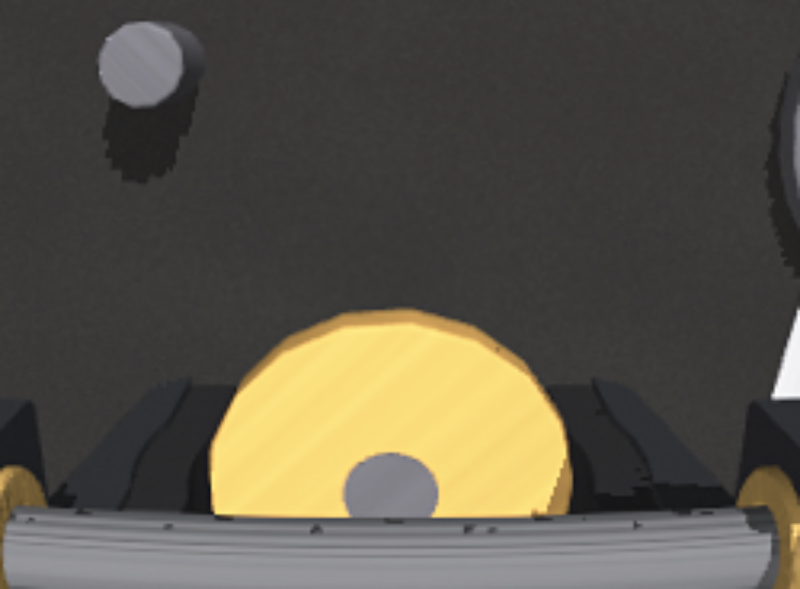

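View pics/si24.png

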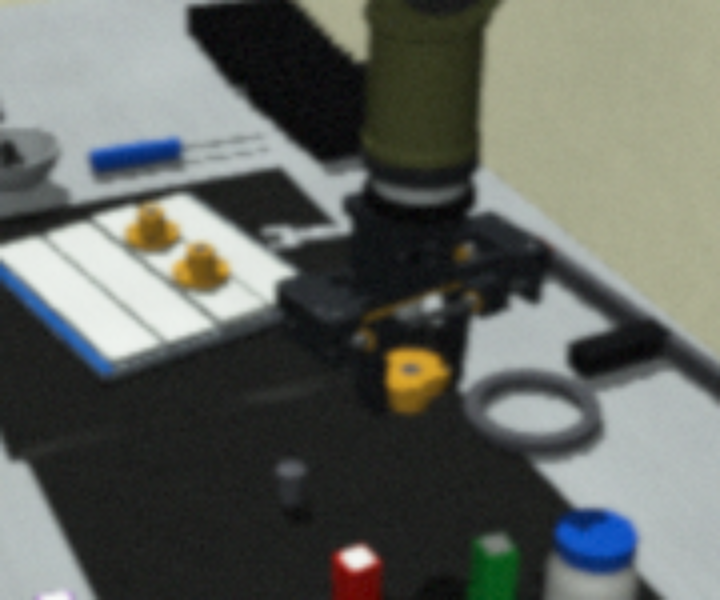

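Call:
{"api": "carry_out", "payload": {
  "commands": [
    [0.045,0.005,0,0,0,0],
    [0.09,0.01,0,0,0,0],
    [0.135,0.0155,0,0,0,0],
    [0.18,0.0205,0,0,0,0],
    [0.225,0.026,0,0,0,0],
    [0.27,0.031,0,0,0,0],
    [0.315,0.036,0,0,0,0],
    [0.36,0.041,0,0,0,0],
    [0.395,0.0455,0,0,0,0],
    [0.4115,0.047,0,0,0,0],
    [0.4115,0.047,0,0,0,0],
    [0.4115,0.047,0,0,0,0]
  ]
}}

```text
clock: 51.05
tool_pos: [0.576, 0.1432, 0.1044]
eef_rot: [0.633, 0.774, -0.002, 0.0]
contact_force: [0.2, -0.4, -3.5]
opening: 0.58
```

Call:
{"api": "carry_out", "payload": {
  "commands": [
    [0,0,0.01,0,0,0],
    [0,0,0.02,0,0,0],
    [0,0,0.02,0,0,0],
    [0,0,0.02,0,0,0]
  ]
}}

```text
clock: 51.45
tool_pos: [0.576, 0.1447, 0.0846]
eef_rot: [0.633, 0.774, -0.001, -0.0]
contact_force: [-0.4, -0.4, -3.0]
opening: 0.586
```

```bash
python3 - <<'E'
from h import *
import pickle
s,p=pickle.load(open("w24.pkl","rb"))
o,d=wray(p,s,(252.2,259));T=np.linalg.inv(toolT(s));o=T[:3,:3]@o+T[:3,3];d=T[:3,:3]@d
print("grasp offset tool",o+d*(-.0226-o[2])/d[2])
s=r.get_state();p=r.snapshot("wrist");pickle.dump((s,p),open("w25.pkl","wb"))
cv2.imwrite("pics/w25.png",cv2.resize(p["img"][60:290,130:380],None,fx=3.2,fy=2.6))
move_to((.575,.1463,.0244),11.5)
print("A",wproj(p,s,np.array((.5665,.1908,.047))))
p=r.snapshot("side");cv2.imwrite("pics/si25.png",cv2.resize(p["img"][130:210,180:310],None,fx=6,fy=6,interpolation=cv2.INTER_CUBIC))
E
```

```text
grasp offset tool [-0.0012968  -0.00109026 -0.0226    ]
shift mm [ 1.5 -1.  60.6] turn [-0.  0. -0.] at [0.5763 0.1451 0.085 ] clock 51.5 open 0.587 F [-0.4 -0.6 -2.3]
A (np.float64(253.6691373536692), np.float64(142.1065303026323))
```

View pics/w25.png

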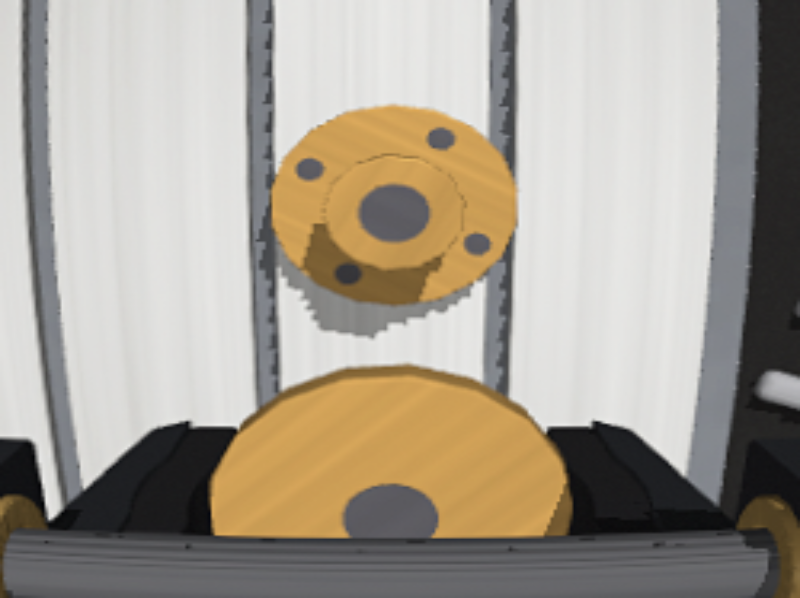

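View pics/si25.png

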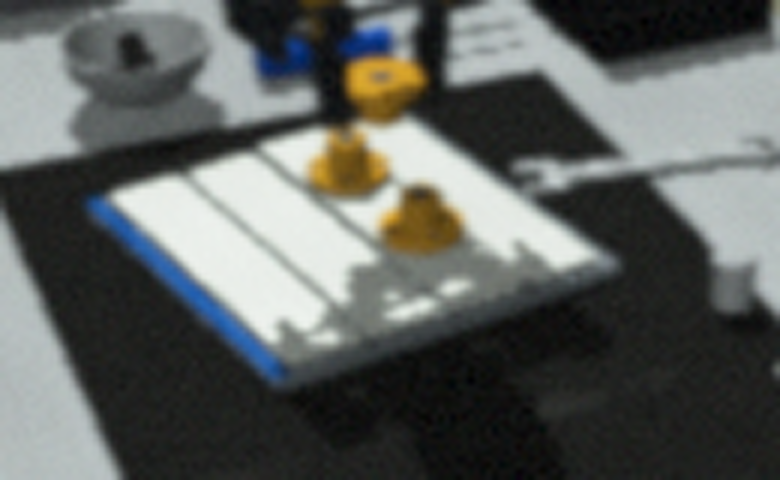

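Call:
{"api": "carry_out", "payload": {
  "commands": [
    [0.002,-0.001,0.015,0,0,0],
    [0.002,-0.001,0.027,0,0,0],
    [0.002,-0.001,0.027,0,0,0],
    [0.002,-0.001,0.027,0,0,0],
    [0.002,-0.001,0.027,0,0,0]
  ]
}}

```text
clock: 52.05
tool_pos: [0.5754, 0.1474, 0.0587]
eef_rot: [0.633, 0.774, 0.0, 0.0]
contact_force: [-0.4, -0.8, -2.3]
opening: 0.584
```

```bash
python3 - <<'E'
from h import *
s=r.get_state();p=r.snapshot("wrist")
cv2.imwrite("pics/w26.png",cv2.resize(p["img"][60:290,130:380],None,fx=3.2,fy=2.6))
move_to((.5748,.1472,.0250),11.5)
E
```

```text
shift mm [-0.1 -0.7 33.8] turn [ 0.1  0.  -0. ] at [0.5754 0.1474 0.0588] clock 52.1 open 0.584 F [ 0.3 -0.5 -2.5]
```

View pics/w26.png

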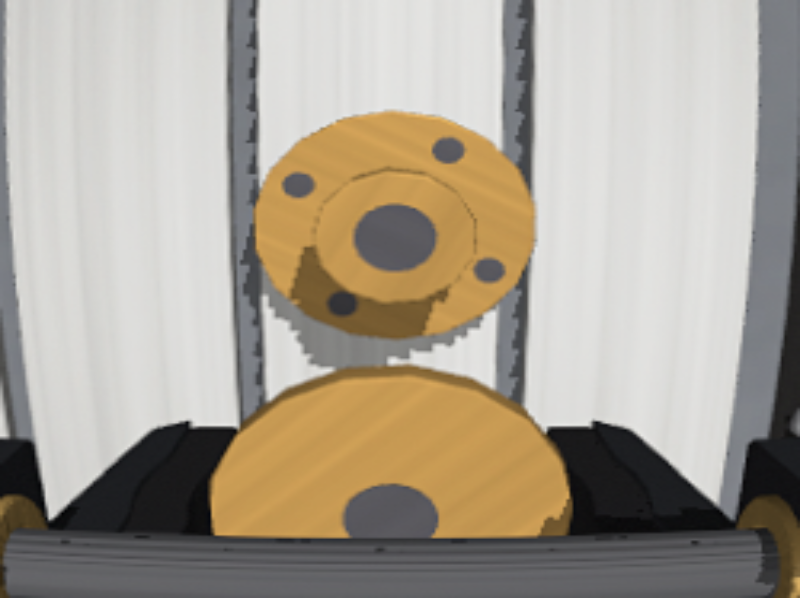

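Call:
{"api": "carry_out", "payload": {
  "commands": [
    [0,-0.0005,0.012,0,0,0],
    [0,-0.0005,0.022,0,0,0],
    [0,-0.0005,0.025,0,0,0],
    [0,-0.0005,0.028,0,0,0],
    [0,-0.0005,0.03,0,0,0],
    [0,-0.0005,0.03,0,0,0]
  ]
}}

```text
clock: 52.7
tool_pos: [0.5744, 0.1473, 0.028]
eef_rot: [0.633, 0.774, -0.0, -0.0]
contact_force: [-0.4, -0.5, -2.7]
opening: 0.584
```

Call:
{"api": "carry_out", "payload": {
  "commands": [
    [0,0,0.001,0,0,0],
    [0,0,0.002,0,0,0],
    [0,0,0.003,0,0,0],
    [0,0,0.0035,0,0,0],
    [0,0,0.0035,0,0,0]
  ]
}}

```text
clock: 53.2
tool_pos: [0.5744, 0.1473, 0.0247]
eef_rot: [0.633, 0.774, 0.0, 0.0]
contact_force: [-0.1, -0.3, -3.0]
opening: 0.581
```

Call:
{"api": "carry_out", "payload": {
  "commands": [
    [0,0,0.0005,0,0,0],
    [0,0,0.0008,0,0,0],
    [0,0,0.0008,0,0,0]
  ]
}}

```text
clock: 53.5
tool_pos: [0.5745, 0.1473, 0.0243]
eef_rot: [0.633, 0.774, 0.0, 0.0]
contact_force: [-0.7, 0.3, 2.8]
opening: 0.58
```

Call:
{"api": "carry_out", "payload": {
  "commands": [
    [0,0,0,0,0,0],
    [0,0,0,0,0,0],
    [0,0,0,0,0,0],
    [0,0,0,0,0,0],
    [0,0,0,0,0,0],
    [0,0,-0.03,0,0,0],
    [0,0,-0.08,0,0,0],
    [0,0,-0.12,0,0,0],
    [0,0,-0.15,0,0,0],
    [0,0,-0.15,0,0,0],
    [0,0,-0.15,0,0,0]
  ],
  "fingers": 0
}}

```text
clock: 54.6
tool_pos: [0.5744, 0.1474, 0.1743]
eef_rot: [0.633, 0.774, 0.0, 0.0]
contact_force: [0.3, -0.2, -0.7]
opening: 1.001
```

```bash
python3 - <<'E'
from h import *
import pickle
s=r.get_state();p=r.snapshot("wrist");pickle.dump((s,p),open("w27.pkl","wb"))
cv2.imwrite("pics/w27.png",cv2.resize(p["img"][60:290,130:380],None,fx=3.2,fy=2.6))
print(s["tool_pos"],sh(r.spot_point(p,"hub_u1")),sh(r.spot_point(p,"hub_d1")))
p=r.snapshot("side");cv2.imwrite("pics/si27.png",cv2.resize(p["img"][130:210,180:310],None,fx=6,fy=6,interpolation=cv2.INTER_CUBIC));cv2.imwrite("pics/si27f.png",p["img"])
for l in ["hub_u1","hub_d1","probe","plug1","parts_bowl"]: print(l,sh(r.spot_point(p,l)))
p=r.snapshot("scene");cv2.imwrite("pics/sc27.png",cv2.resize(p["img"][130:220,220:350],None,fx=6,fy=6,interpolation=cv2.INTER_CUBIC))
for l in ["hub_u1","hub_d1","probe","plug1","parts_bowl"]: print(l,sh(r.spot_point(p,l)))
E
```

```text
[0.57443771 0.14736697 0.17425549] [([0.5832, 0.105, 0.017], 0.84), ([0.5675, 0.1909, 0.0209], 0.83)] [([0.5783, 0.1497, 0.0195], 0.82)]
hub_u1 [([0.5865, 0.1015, 0.0192], 0.64), ([0.5677, 0.1906, 0.0187], 0.58)]
hub_d1 [([0.5774, 0.1475, 0.0199], 0.63)]
probe [([0.4314, -0.5743, 0.0013], 0.85), ([0.3199, -0.3855, 0.0014], 0.74), ([0.5888, -0.4332, -0.0028], 0.61), ([0.4991, -0.423, 0.0081], 0.6)]
plug1 [([0.4828, 0.4089, 0.0149], 0.54)]
parts_bowl [([0.4827, 0.4001, -0.0005], 0.76)]
hub_u1 [([0.5827, 0.1027, 0.0187], 0.65), ([0.5675, 0.192, 0.0188], 0.58)]
hub_d1 [([0.5709, 0.1474, 0.0204], 0.56)]
probe [([0.3159, -0.3837, -0.001], 0.7), ([0.4194, -0.5675, 0.002], 0.63), ([0.4983, -0.4201, 0.0031], 0.58), ([0.5876, -0.4339, -0.0001], 0.51)]
plug1 [([0.5412, -0.2165, -0.0027], 0.6)]
parts_bowl [([0.5756, 0.144, 0.0119], 0.58), ([0.482, 0.3977, 0.0029], 0.49)]
```

View pics/w27.png

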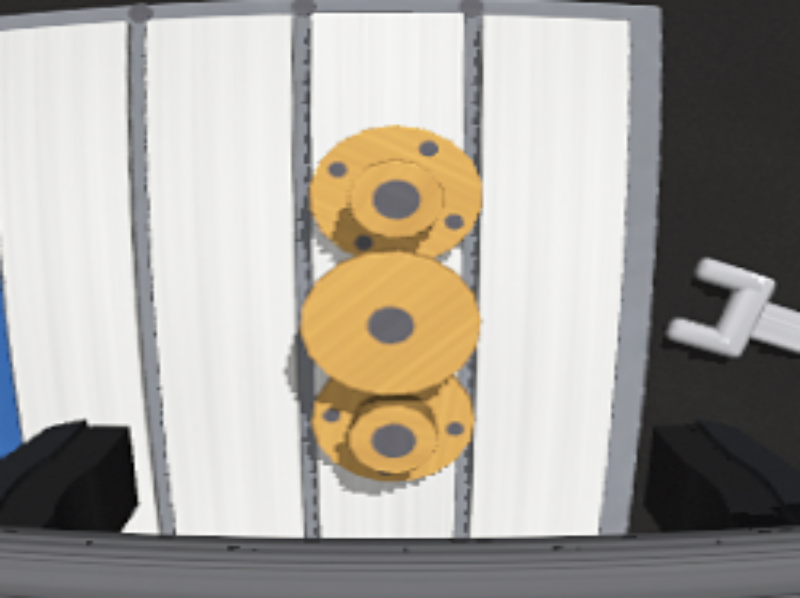

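View pics/si27.png

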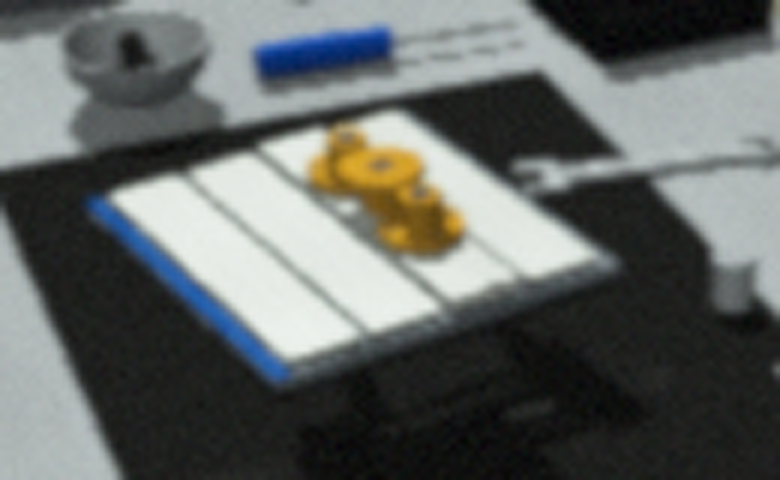

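View pics/sc27.png

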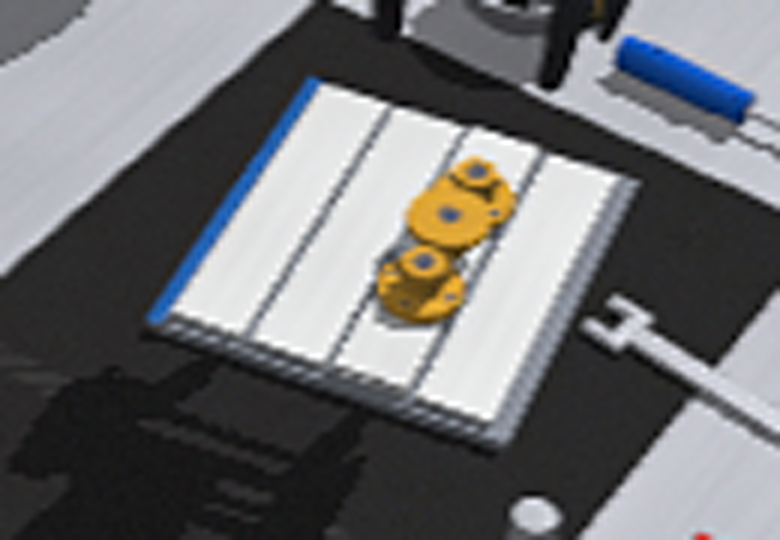

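View pics/si27f.png

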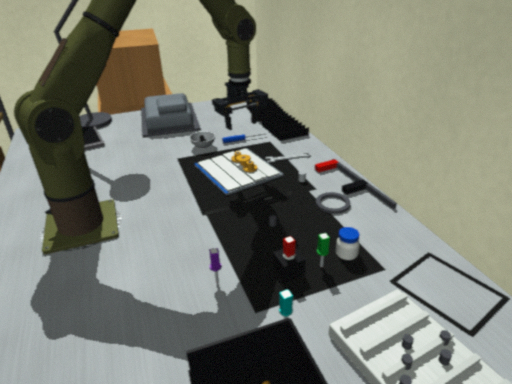

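```bash
python3 - <<'E'
from h import *
import pickle
s,p=pickle.load(open("w27.pkl","rb"))
q=lambda a,b:(130+a/3.2,60+b/2.6)
A,D,B=[at_z(*wray(p,s,q(*c)),.047) for c in [(397,200),(391,325),(393,440)]]
print(A,D,B,np.linalg.norm(A-D),np.linalg.norm(B-D))
E
```

```text
[0.5666243  0.19046681 0.047     ] [0.57403562 0.1456055  0.047     ] [0.58365348 0.10165957 0.047     ] 0.04546938710208774 0.044986089145871634
```

```bash
python3 - <<'E'
from h import *
print(r.get_state()["clock"]); print(r.finish_job())
E
```

```text
55.35
the job is handed in; nothing more can be done
None
```

The job is done and handed in at about 55 s on the robot's clock. The hand-in reports no verdict, so what follows rests on my own checks.

- **Plugs:** There were two plugs on the plate, and both are in the bowl. One stands and one lies against the wall, about 12–14 mm from the bowl's axis. I saw no third plug.
- **Probing:** I touched strips 1 to 4 in order from the blue edge. Contact came with the TCP at 76.5, 76.5, 79.5 and 76.6 mm, so strip 3 is the high one, by 3 mm.
- **Probe:** It is back in the stand's hole with its collar on the top. The networks put it at about (0.499, −0.422), against the hole at about (0.501, −0.420).
- **Hubs:** There were three: two brim down and one brim up. One brim-down hub was knocked about 35 mm aside during the run, so I measured it again before picking it up. They now stand on strip 3 as brim down, brim up, brim down.
- **Last picture:** Neighbouring hubs are 45.5 mm and 45.0 mm apart, below the 50 mm limit. The networks put their undersides at about 17–21 mm, which fits strip 3's 19 mm top within their 4 mm error, and they look flat.

No check failed. The networks' readings for the brim-up hub differed by up to 7 mm between cameras, so I relied on the wrist-camera measurements. The bystander tools look undisturbed in the pictures; I did not measure them again.

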